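# Shim, hang and stock the cosmetics case

### The job

The tall silver cosmetics case stands flat on the wardrobe shelf, so its door will not stay shut. Without shoving the case off its spot, tilt it back until it leans against the bamboo tray behind it, lay the flat bamboo slat end-on under the middle of its front with about 30 mm of it going under, and let the case down gently onto the slat; then lower the loose mirror door from its stand onto both hinge pintles until it is fully seated, and push it shut. Stand every nail polish bottle upright in the open tray on top of the case, and leave the other things on the shelf alone.

Things in the scene. Friction and masses are not known exactly. Their poses are not given: they have to be found in the camera images.
- case: upright silver aluminium cosmetics case, loose, 0.75 to 1.05 kg: 90 deep (own x, front is -x), 170 wide (own y), 210 high (own z), walls 8; origin at the centre of its underside. Front open from 10 to 160 above the bottom, a solid strip above. Its top is an open tray. Centre of mass about 36 in front of the rear bottom edge, 103 up: past about 19 degrees of backward tilt it goes on by itself
- case_rear_edge (a point): middle of the case's rear bottom edge, the edge it tilts on (90 behind the bottom front edge). Tilted back 25 to 30 degrees it leans stably on the top front edge of the bamboo tray
- case_rim (a point): middle of the top of the case's front wall (8 thick), 41 in front of the case's centre, 210 above its underside. Fingers from above can straddle this wall, one in the top tray and one in front, to push the case back or draw it forward
- case_tray (a point): centre of the floor of the open tray on the case's top: floor 185 above the case's underside, 25 deep to the rim, inside 74 (case x) by 154 (case y)
- pintle_low (a point): foot of the lower hinge pin on the case's front: upright steel pin 6 in diameter and 13 high with a tapered tip, on a bracket 8 thick; 11 in front of the front face, 78 to the case's -y side, 42 above the case's bottom
- pintle_high (a point): foot of the upper hinge pin, the same size, 96 straight above the lower
- tray: three-tier bamboo stacking tray, fixed, 200 deep (own x, front is -x), 300 wide, 168 high, origin at the centre of its underside; the case stands 77 to 93 in front of it, its rear turned to the tray's front and about square to it
- slat: flat loose bamboo slat, 90 long (own x), 64 wide (own y), 6 thick, 30 g; origin at the centre of its underside; its two ends are alike
- door: loose mirror door, 160 g: flat leaf 10 thick (own x; the mirror face with the knob is -x), 148 wide (own y), 150 high (own z); origin at the middle of its lower edge. Two hinge eyes stand beyond its -y edge. Black knob, 12 across, 14 out, at y +62, z 60. Starts upright in the stand's slot, leaning up to 6 degrees. Shut, its axes are parallel to the case's; nothing latches it
- eye_low (a point): centre of the bottom of the lower hinge eye's bore (outer diameter 17, bore 9, 14 high), at y -86, z 20 on the door; it meets pintle_low when hung
- eye_high (a point): the same for the upper eye, at y -86, z 116 on the door; it meets pintle_high when hung. The hung door swings freely about the pins: it opens anticlockwise seen from above (at 90 degrees its own y points straight out of the case's front) and shuts on a rubber bumper on the case's free side
- stand: slotted bamboo stand, fixed, 70 by 120, the door's lower 30 stand in its slot (12.5 wide, along own y, slot floor 8 above the shelf); origin at the centre of its underside
- polish1: squat nail polish bottle, 60 g, bottom-heavy, red: glass body 36 in diameter and 30 high, black cap 18 in diameter from 33 to 62; origin at the centre of its underside. Between two and four bottles are present
- polish2: the same, orange
- polish3: the same, blue
- polish4: the same, green
- hair_clip: purple plastic hair clip, 75 by 45 by 22, leave alone
- comb: wooden comb, 170 by 40 by 8, leave alone
- cream_jar: white cream jar, 64 across, 48 high, leave alone
- perfume: amber perfume bottle, 36 by 50 by 90, leave alone
- lipstick: black lipstick, 19 across, 67 high, leave alone
- hairbrush: wooden hairbrush, about 190 by 50 by 23, leave alone
Not all that is in view belongs to the job. Of the things that look like the slat, the largest one is meant.

How it is judged:
By the outcome, as a careful person would: the job done as asked, in the order asked, and still so for the second after the job is handed in, with the robot touching nothing.
Of polish1, polish2, polish3, polish4 only 2 to 4 are there at a start; the rules pass over those that are not, and their reading is None.
At some moment in a run one of polish1, polish2, polish3, polish4 may be knocked a few centimetres aside while the robot is not near it.
It also fails if it takes over 210 s, if anything falls off the work surface, if the arm or the gripper's body presses on something with over 40 N, if the wrist force passes 120 N, or if a joint passes its speed limit or range.

### The arm

A 7-joint arm with a two-finger parallel gripper is mounted at the origin on the work surface. World frame = base frame: x ahead of the robot, y to its left, z up, the work surface at z = 0. Lengths are in m, angles in rad, forces in N, time in s.
With the tool pointing down it reaches from about 0.35 to 0.9 m from the base axis. Payload 7.2 kg.
Tool frame: the origin (TCP) lies on the mounting face of the last link; the fingertips stand 182 mm ahead of it and the grasp point (between the pads) lies 163 mm ahead of it; z points along the fingers, y is the line along which they close (so a half turn about z gives the same grasp; the last joint's range is limited). The gripper opens to 88 mm and grips with 3 to 60 N. Pads are 20 mm wide; open, the fingers measure 115 mm over their backs; the gripper's body (75 mm by 178 mm) begins 61 mm behind the grasp point.
Start: joints at [1.185, 0.411, -0.013, 1.596, 0.006, 1.134, -0.082], TCP at [0.195, -0.594, 0.405] pointing down, gripper open.
Joint ranges: [-2.95, 2.95], [-0.29, 1.99], [-1.47, 1.44], [0.14, 2.54], [-1.03, 4.17], [0.13, 1.85], [-2.86, 2.86]. Speed limits (rad/s): [2.39, 2.39, 3.01, 3.01, 3.14, 3.14, 3.14].

### API

Orientations are given as a rotation vector (axis times angle).
In Python, from cell import robot gives the robot as it stands. The module is installed in compiled form; this text tells all that it offers.
- The arm moves only by the tool jog_arm, never from a script. Its argument "moves" is a list of rows, each a list of 3 entries, a list of its own where there are three numbers: the shift along the tool's x, y, z in mm, then the turn, a rotation vector about the tool's x, y, z in degrees, then the opening, from -1 (shut) to 1 (fully open). A call has 1 to 20 rows; each row shifts and turns the commanded pose from where the row before left it, along the tool's axes as they then stand; what a row does not reach is not made up. A row lasts 1/10 s, in which the tool goes at most 50 mm and 8.59 degrees, less where a joint would pass 70% of its speed; a pose out of reach is approached as far as the arm can. A call with a gripper value outside its range is refused whole. The fingers move at their own pace and stop on an object; "squeeze" is the grip in N (left out, the last holds). Time passes only in rows, so rows that do not move let the fingers close. It gives the time, the measured TCP pose, the force, the opening and the grip force at its end, in the units of the state.
- robot.state(): the state, without advancing time (a new reading comes with each control period).
- robot.get_image(name): name is "side" or "top" or "wrist"; returns the picture (420x560x3 uint8, blue, green, red); there is no depth.
- robot.camera_params(name): a dict with "intrinsics" (3x3 intrinsics, pixels), "R" (3x3) and "t" (3): a world point X has camera coordinates R X + t. Camera axes: x right, y down, z forward; pixel columns grow to the right and rows downward; lengths in m; the calibration is good to about 2 mm. A picture is of the moment at which its call begins: read the wrist's pose just before it. camera_params takes no time and is no camera call; for the wrist camera it gives the pose at the moment of the call.
- robot.sign_off(): hands the job in; it is judged then, once.
Trained networks look in the newest picture that a camera, given by its name, has taken for a name from the list of things; names that differ only in an ending like _2 or _b are one class to them, and where a whole thing is asked for, a point or a joint stands for the part that bears it (a point fixed in the world has none). Each returns a list of dicts, best first, with "p" (0 to 1); they miss things now and then, are a little off and sometimes report something else, mostly with a low value. They report only what shows in the picture. A call takes as long as a camera call. They do not tell look-alikes from the thing itself.
- robot.boxes_of(camera, query): "box" ([centre column, centre row, width, height] in pixels, round what is visible of it).
- robot.spot_point(camera, query): "centre" ([row, column] in pixels: a listed point, or the origin of a listed thing).
The state is a dict: "t": time; "joint_pos": joint angles; "qvel": joint speeds; "effort": joint torques, N m; "position": TCP position; "orientation": TCP orientation; "wrist_force": force on the tool from outside, world axes, zero at the start; "ft_torque": the same for the moment, N m; "finger_gap": finger opening in m; "finger_force": force on a finger pad.
Only numpy, scipy, OpenCV 4.12 (cv2) and the standard library are available. Lean on these libraries where they do the work, as an engineer would, in place of code of your own. Each camera call takes 0.05 s, during which the arm holds its last target. There are 200 camera calls.

## Working session

There is one attempt and no reset: what is moved stays moved. The work goes in short steps, Python scripts to look and compute and a tool call to move; the robot and the scene stay as the last step left them, time stands still between calls to the robot, and variables do not carry over. Pictures are saved under pics/ and viewed, at most 14 in all, crops included, and the job is handed in when it is done.

Besides the shell and the picture viewer there is one more tool, called after "Call:" as a command line: name --argument value ..., lists and objects as JSON in quotes. jog_arm: Moves the arm, as the interface text tells. Its arguments: {"type":"object","properties":{"moves":{"type":"array","items":{"type":"array"}},"squeeze":{"type":"number"}},"required":["moves"]}

```bash
mkdir -p pics; ls; cat > h.py <<'E'
import numpy as np, cv2
from scipy.spatial.transform import Rotation as Rn
from cell import robot
def cam(n):
    c=robot.camera_params(n); return np.array(c["intrinsics"]),np.array(c["R"]),np.array(c["t"])
def proj(n,X,c=None):
    K,R,t=c or cam(n); p=K@(R@np.array(X)+t); return p[:2]/p[2]
def ray(n,rc,c=None):
    K,R,t=c or cam(n); d=R.T@np.linalg.inv(K)@np.array([rc[1],rc[0],1.]); return -R.T@t,d/np.linalg.norm(d)
def onz(n,rc,z,c=None):
    o,d=ray(n,rc,c); return o+d*(z-o[2])/d[2]
def tri(rays):
    A=np.zeros((3,3));b=np.zeros(3)
    for o,d in rays:
        P=np.eye(3)-np.outer(d,d);A+=P;b+=P@o
    X=np.linalg.solve(A,b); return X,[float(np.linalg.norm((np.eye(3)-np.outer(d,d))@(X-o))) for o,d in rays]
def snap(n,f=None):
    c=cam(n); im=np.array(robot.get_image(n))
    if f: cv2.imwrite('pics/'+f,im)
    return im,c
E
python3 - <<'E'
from h import *
np.set_printoptions(precision=3,suppress=True)
a,_=snap('side','side0.png');b,_=snap('top','top0.png');c,_=snap('wrist','wrist0.png')
for n in('side','top','wrist'):
    K,R,t=cam(n);print(n,K[0,0],-R.T@t,R[2])
s=robot.state();print(s)
E
```

```text
pics
side 386.0369064627115 [0.058 0.426 0.679] [ 0.569 -0.562 -0.6  ]
top 467.1771753830073 [ 0.401 -0.066  1.299] [ 0.156  0.028 -0.987]
wrist 347.4993419935453 [ 0.273 -0.568  0.385] [-0.286 -0.093 -0.954]
{'t': 0.15, 'joint_pos': array([ 1.185,  0.412, -0.013,  1.597,  0.006,  1.134, -0.082]), 'qvel': array([-0.001, -0.003,  0.   , -0.001,  0.001, -0.   , -0.002]), 'effort': array([  0.001, -58.833,   0.642, -29.129,  -0.054,   0.016,   0.   ]), 'position': array([ 0.195, -0.594,  0.404]), 'orientation': array([-3.101, -0.497,  0.   ]), 'wrist_force': array([0.762, 0.096, 0.129]), 'ft_torque': array([0.015, 0.015, 0.065]), 'finger_force': 0.0, 'finger_gap': 0.0878013769517314}
```

View pics/side0.png

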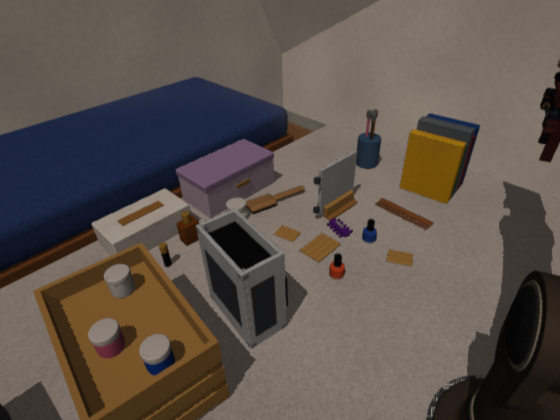

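View pics/top0.png

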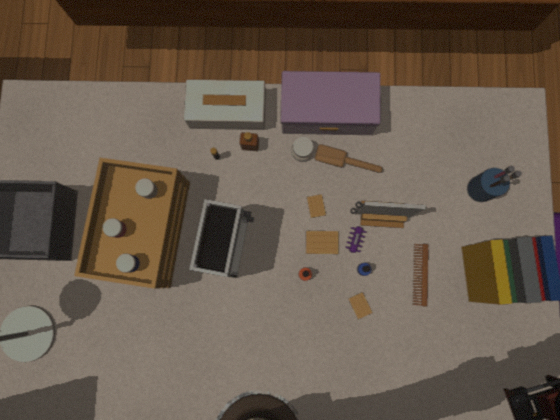

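```bash
python3 - <<'E'
from h import *
for n in('side','top'):
  for q in "case case_rear_edge case_rim case_tray pintle_low pintle_high tray slat door eye_low eye_high stand polish1 polish2 polish3 polish4 perfume lipstick".split():
    r=robot.spot_point(n,q)
    print(n,q,[(round(x['p'],2),[round(float(v)) for v in x['centre']]) for x in r[:3]])
E
```

```text
side case [(0.85, [312, 247])]
side case_rear_edge [(0.84, [321, 226]), (0.52, [229, 256])]
side case_rim [(0.71, [229, 256]), (0.48, [206, 338])]
side case_tray [(0.74, [248, 239])]
side pintle_low [(0.42, [181, 314])]
side pintle_high []
side tray [(0.83, [371, 141])]
side slat [(0.96, [245, 323]), (0.65, [259, 398]), (0.48, [235, 286])]
side door [(0.74, [183, 317]), (0.72, [206, 333]), (0.39, [370, 142])]
side eye_low [(0.98, [208, 316])]
side eye_high [(0.86, [180, 317]), (0.43, [244, 370])]
side stand [(0.56, [209, 339])]
side polish1 [(0.65, [275, 336]), (0.65, [242, 369]), (0.26, [315, 248])]
side polish2 [(0.65, [275, 336]), (0.65, [242, 369]), (0.26, [315, 248])]
side polish3 [(0.65, [275, 336]), (0.65, [242, 369]), (0.26, [315, 248])]
side polish4 [(0.65, [275, 336]), (0.65, [242, 369]), (0.26, [315, 248])]
side perfume [(0.71, [237, 191])]
side lipstick [(0.57, [264, 167])]
top case [(0.96, [244, 227]), (0.6, [146, 248])]
top case_rear_edge [(0.42, [203, 358])]
top case_rim [(0.62, [238, 234])]
top case_tray [(0.86, [235, 216]), (0.23, [227, 147])]
top pintle_low [(0.72, [219, 250])]
top pintle_high [(0.86, [214, 250])]
top tray [(0.84, [230, 143]), (0.41, [146, 247])]
top slat [(0.91, [305, 358]), (0.89, [208, 317]), (0.58, [243, 318])]
top door [(0.7, [217, 384]), (0.4, [268, 364])]
top eye_low [(0.76, [212, 352]), (0.5, [269, 364])]
top eye_high [(0.85, [204, 357])]
top stand [(0.79, [214, 381])]
top polish1 [(0.51, [276, 304]), (0.47, [270, 362])]
top polish2 [(0.51, [276, 304]), (0.47, [270, 362])]
top polish3 [(0.51, [276, 304]), (0.47, [270, 362])]
top polish4 [(0.51, [276, 304]), (0.47, [270, 362])]
top perfume [(0.73, [150, 250])]
top lipstick [(0.54, [154, 219])]
```

Side view: case at (245,275), red bottle (337,267), blue bottle (370,232), door in its stand (337,185), fixed tray bottom left. Top view: candidates for the slat are (322,243), (317,206) and (360,305). The largest, at (322,243), is the one meant, and its long axis runs along world y. The comb (421,275) and the white box's wooden strip are not slats. A crop comes with the wrist view.

```bash
python3 - <<'E'
from h import *
np.set_printoptions(precision=3,suppress=True)
S,T=cam('side'),cam('top')
P={'rim':((229,256),(238,234)),'ctray':((248,239),(235,216)),'slat':((245,323),(243,322)),'eye_low':((208,316),(212,352)),'eye_high':((180,317),(204,357)),'red':((275,336),(276,304)),'blue':((242,369),(270,362)),'stand':((209,339),(214,381)),'pinL':None}
for k,v in P.items():
    if v: print(k,*tri([ray('side',v[0],S),ray('top',v[1],T)]))
print('pinH top z~.14',onz('top',(214,250),.138,T),'pinL',onz('top',(219,250),.042,T))
# case top corners from top view at z=.21
for rc in((202,202),(205,243),(275,233),(269,192)): print('corner',onz('top',rc,.21,T))
for rc in((160,98),(169,184),(287,158),(275,80)): print('trayc',onz('top',rc,.168,T))
s=robot.state();R=Rn.from_rotvec(s['orientation']).as_matrix();print(R)
K,Rc,t=cam('wrist');print('cam in tool',R.T@(-Rc.T@t-s['position']),'\n',R.T@Rc.T)
# segment slats top image areas
im=cv2.imread('pics/top0.png');crop=im[180:330,280:440];cv2.imwrite('pics/c.png',cv2.resize(crop,None,fx=4,fy=4,interpolation=cv2.INTER_CUBIC))
E
```

```text
rim [0.506 0.061 0.206] [0.00119711036224944, 0.0011971103622495896]
ctray [0.512 0.105 0.183] [0.004138865337320812, 0.004138865337320773]
slat [ 0.515 -0.16   0.013] [0.002835457254258807, 0.0028354572542587846]
eye_low [ 0.6   -0.236  0.047] [0.0001339362268965017, 0.0001339362268964394]
eye_high [ 0.605 -0.238  0.135] [0.002419631793504033, 0.002419631793503878]
red [ 0.427 -0.11   0.003] [0.0015362766889912836, 0.0015362766889912053]
blue [ 0.446 -0.272 -0.009] [0.0011213711818781802, 0.0011213711818782225]
stand [ 0.598 -0.329 -0.006] [0.007591872131658597, 0.0075918721316585135]
pinH top z~.14 [0.575 0.032 0.138] pinL [0.575 0.04  0.042]
corner [0.59  0.141 0.21 ]
corner [0.585 0.043 0.21 ]
corner [0.42 0.06 0.21]
corner [0.431 0.156 0.21 ]
trayc [0.699 0.418 0.168]
trayc [0.68  0.199 0.168]
trayc [0.388 0.245 0.168]
trayc [0.411 0.437 0.168]
[[ 0.95   0.312 -0.   ]
 [ 0.312 -0.95  -0.   ]
 [-0.     0.    -1.   ]]
cam in tool [ 0.082 -0.001  0.019] 
 [[-0.001 -0.954 -0.301]
 [ 1.    -0.001  0.   ]
 [-0.    -0.301  0.954]]
```

View pics/c.png

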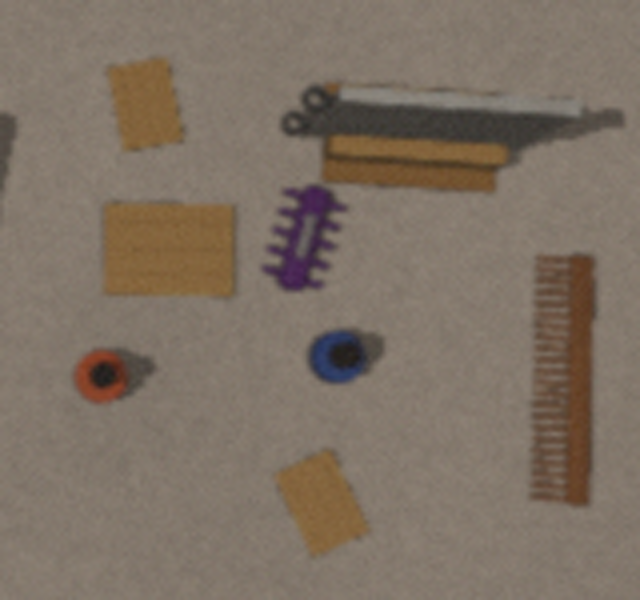

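The crop confirms the slat: the largest piece, at crop (170,250), which is top (322,242). Now over the case with the wrist camera.

Call:
jog_arm --moves '[[[0,0,-50],[0,0,0],1],[[0,0,-50],[0,0,0],1],[[33,-33,0],[0,0,0],1],[[33,-33,0],[0,0,0],1],[[33,-33,0],[0,0,0],1],[[33,-33,0],[0,0,0],1],[[33,-33,0],[0,0,0],1],[[33,-33,0],[0,0,0],1],[[33,-33,0],[0,0,0],1],[[33,-33,0],[0,0,0],1],[[33,-33,0],[0,0,0],1],[[33,-33,0],[0,0,0],1],[[33,-33,0],[0,0,0],1],[[33,-33,0],[0,0,0],1],[[0,0,0],[0,0,8],1],[[0,0,0],[0,0,8],1],[[0,0,0],[0,0,8],1],[[0,0,0],[0,0,0],1],[[0,0,0],[0,0,0],1]]'

```text
t: 3.85
position: [0.4476, -0.0938, 0.5047]
orientation: [3.138, -0.152, 0.0]
wrist_force: [-0.3, 0.0, 0.5]
finger_gap: 0.088
finger_force: 0.0
```

```bash
cat >> h.py <<'E'
np.set_printoptions(precision=4,suppress=True)
def pose():
    s=robot.state();return np.array(s['position']),Rn.from_rotvec(s['orientation']).as_matrix()
def plan(p,R=None):
    p0,R0=pose();print('at',p0,'shift mm (tool axes now)',1000*R0.T@(np.array(p)-p0))
    if R is not None: print('turn deg',np.degrees(Rn.from_matrix(R0.T@R).as_rotvec()))
E
python3 - <<'E'
from h import *
s=robot.state();print(s['t'],pose())
im,c=snap('wrist','w1.png')
for q in "case_rim case_tray pintle_low pintle_high slat".split():
    r=robot.spot_point('wrist',q);print(q,[(round(x['p'],2),[round(float(v)) for v in x['centre']]) for x in r[:3]])
np.save('w1.npy',np.hstack([c[0],c[1],c[2][:,None]]))
snap('top','top1.png')
E
```

```text
3.85 (array([ 0.4476, -0.0938,  0.5047]), array([[ 0.9953, -0.0968,  0.0002],
       [-0.0968, -0.9953, -0.0001],
       [ 0.0002,  0.0001, -1.    ]]))
case_rim [(0.61, [73, 167]), (0.15, [154, 417])]
case_tray [(0.84, [158, 46]), (0.25, [110, 329])]
pintle_low [(0.67, [79, 166])]
pintle_high [(0.67, [69, 134])]
slat [(0.95, [23, 312]), (0.86, [110, 329]), (0.74, [220, 410])]
```

View pics/w1.png

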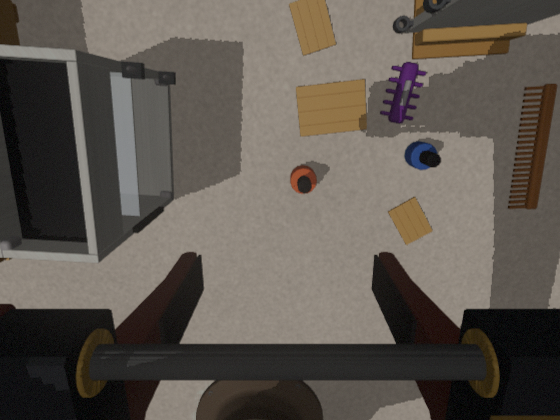

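Wrist view: case front rim runs (72,52)–(98,258) at left, pintles at (132,70) and (166,77), slat at (332,107), and bottles at (304,180) and (422,155). Now a second place for triangulation.

Call:
jog_arm --moves '[[[-14,-42,0],[0,0,0],1],[[-14,-42,0],[0,0,0],1],[[-14,-42,0],[0,0,0],1],[[-14,-42,0],[0,0,0],1],[[0,0,0],[0,0,0],1],[[0,0,0],[0,0,0],1]]'

```text
t: 4.8
position: [0.4088, 0.0795, 0.5048]
orientation: [3.137, -0.155, 0.001]
wrist_force: [0.4, -0.7, 0.0]
finger_gap: 0.0877
finger_force: 0.0
```

```bash
python3 - <<'E'
from h import *
im,c=snap('wrist','w2.png')
np.save('w2.npy',np.hstack([c[0],c[1],c[2][:,None]]))
print(pose())
a=cv2.resize(cv2.imread('pics/w1.png')[30:270,0:200],None,fx=2,fy=2.4,interpolation=cv2.INTER_CUBIC)
b=cv2.resize(im[30:270,0:400],None,fx=2,fy=2.4,interpolation=cv2.INTER_CUBIC)
cv2.imwrite('pics/w2c.png',b[:, :800])
E
```

```text
(array([0.4091, 0.0785, 0.5046]), array([[ 0.9949, -0.1006,  0.0001],
       [-0.1006, -0.9949, -0.0005],
       [ 0.0002,  0.0005, -1.    ]]))
```

View pics/w2c.png

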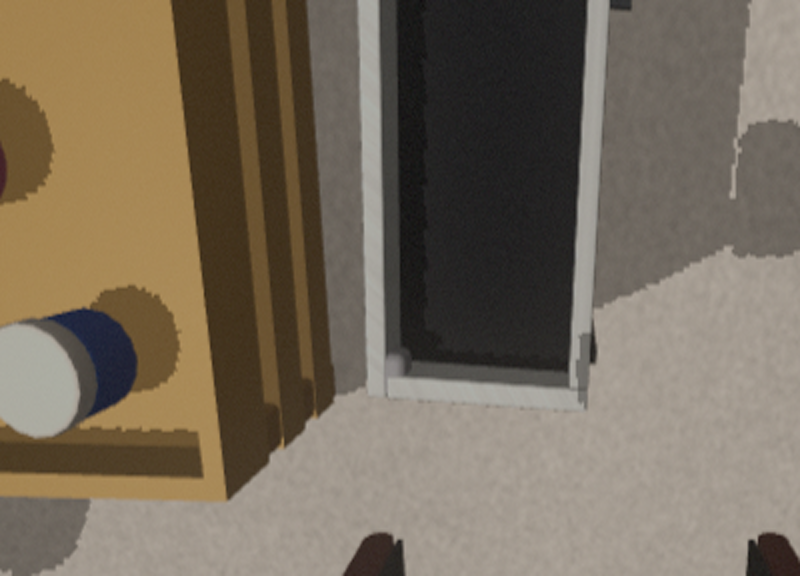

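```bash
python3 - <<'E'
from h import *
def L(f):
    M=np.load(f);return M[:,:3],M[:,3:6],M[:,6]
A,B=L('w1.npy'),L('w2.npy')
print('front -x corner tri',tri([ray('',(260.5,98),A),ray('',(200,293.5),B)]))
z=.21
f1,f2=onz('',(200,293.5),z,B),onz('',(30,303.5),z,B)
r1,r2=onz('',(194,184),z,B),onz('',(30,178.5),z,B)
for a,b in((f1,f2),(r1,r2)): print(a,b,'ang deg from x',np.degrees(np.arctan2(*(b-a)[[1,0]])))
print('depth',np.linalg.norm((f1-r1)))
t1,t2=onz('',(237,113.5),.168,B),onz('',(30,86),.168,B)
print('tray',t1,t2,np.degrees(np.arctan2(*(t2-t1)[[1,0]])))
# w1 rim full: outer front edge
a,b=onz('',(260.5,98),z,A),onz('',(58,82),z,A);print('w1 front',a,b,np.linalg.norm(a-b),np.degrees(np.arctan2(*(b-a)[[1,0]])))
im=cv2.imread('pics/w1.png')
c=cv2.resize(im[30:270,0:200],None,fx=3.5,fy=2.5,interpolation=cv2.INTER_CUBIC)
d=cv2.resize(im[0:150,280:460],None,fx=4,fy=4,interpolation=cv2.INTER_CUBIC)
cv2.imwrite('pics/w1c.png',c)
E
```

```text
front -x corner tri (array([0.4154, 0.0738, 0.2108]), [0.0007198555397545581, 0.0007198555397545857])
[0.4144 0.0737 0.21  ] [0.5387 0.0547 0.21  ] ang deg from x -8.662907563660454
[0.4284 0.1622 0.21  ] [0.5476 0.1434 0.21  ] ang deg from x -8.954577749573774
depth 0.0896126592180617
tray [0.3832 0.2527 0.168 ] [0.5639 0.2299 0.168 ] -7.202525460293928
w1 front [0.4158 0.0743 0.21  ] [0.5751 0.0438 0.21  ] 0.16220185605015544 -10.853160407038002
```

View pics/w1c.png

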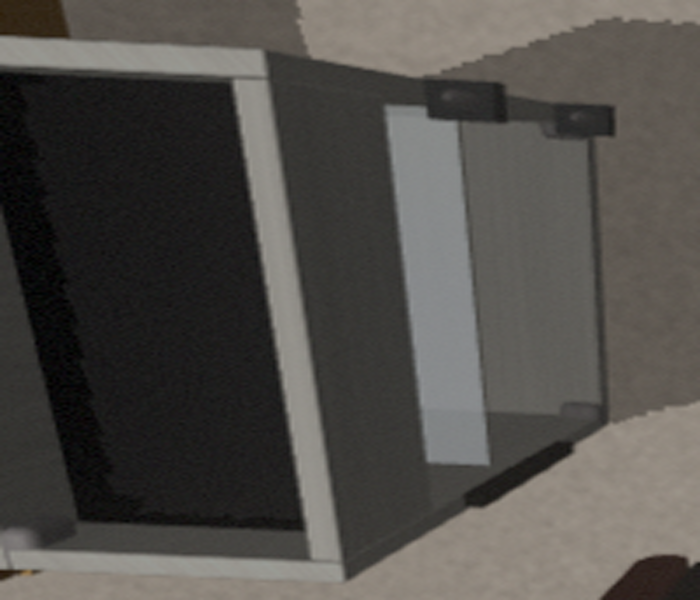

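```bash
python3 - <<'E'
from h import *
def L(f):
    M=np.load(f);return M[:,:3],M[:,3:6],M[:,6]
A,B=L('w1.npy'),L('w2.npy')
a,b=onz('',(261.2,98.6),.21,A),onz('',(50,76),.21,A);print('w1 front',a,b,np.linalg.norm(a-b),np.degrees(np.arctan2(*(b-a)[[1,0]])))
print('tri',tri([ray('',(261.2,98.6),A),ray('',(200,293.5),B)]))
print('base',onz('',(198.8,173),0,A))
# pin tips: high at crop(455,97), low (578,118)
print('pinH',onz('',(30+97/2.5,455/3.5),.151,A),'pinL',onz('',(30+118/2.5,578/3.5),.055,A))
# model: fit
from scipy.optimize import least_squares
def pts(q):
    x,y,th=q;ex=np.array([-np.sin(th),np.cos(th),0]);ey=np.array([-np.cos(th),-np.sin(th),0])
    # ex: rear direction (+y), ey -x
    f=lambda u,v,w:np.array([x,y,0])+u*ex+v*ey+np.array([0,0,w])
    return [(f(-.045,.085,.21),A,(261.2,98.6)),(f(-.045,-.085,.21),A,(50,76)),(f(-.045,.085,.21),B,(200,293.5)),(f(.045,.085,.21),B,(194,184)),(f(-.045,.085,0),A,(198.8,173)),
     (f(-.056,-.078,.151),A,(68.8,130)),(f(-.056,-.078,.055),A,(77.2,165.1))]
def res(q): return np.concatenate([proj('',p,c)[::-1]-np.array(m) for p,c,m in pts(q)])
s=least_squares(res,[.5,.1,-.15],x_scale=[.01,.01,.05]);print(s.x,np.degrees(s.x[2]),s.fun.reshape(-1,2))
E
```

```text
w1 front [0.4151 0.074  0.21  ] [0.5807 0.0467 0.21  ] 0.16787417409473157 -9.372780189109914
tri (array([0.4149, 0.0737, 0.2104]), [0.00035302598117717334, 0.0003530259811770879])
base [0.4146 0.0752 0.    ]
pinH [0.5721 0.0348 0.151 ] pinL [0.5718 0.0356 0.055 ]
[ 0.505   0.1041 -0.1678] -9.613466103191705 [[ 1.4522  0.4749]
 [-1.0432  1.2629]
 [ 0.8809 -0.2764]
 [-0.299  -0.6995]
 [ 0.5028  0.9572]
 [-0.3731 -1.318 ]
 [-0.7163 -0.3258]]
```

```bash
cat >> h.py <<'E'
TH=-0.166
ex=np.array([-np.sin(TH),np.cos(TH),0]);ey=np.array([-np.cos(TH),-np.sin(TH),0]);C0=np.array([.505,.1041,0])
PIV=C0+.045*ex
RG=np.column_stack([-ey,-ex,[0,0,-1]])  # tool straddling the rim
E
python3 - <<'E'
from h import *
rim=C0-.041*ex
plan([rim[0],rim[1],.430],RG);print(rim,robot.state()['joint_pos'])
plan([rim[0],rim[1],.375],RG)
E
```

```text
at [0.4091 0.0785 0.5046] shift mm (tool axes now) [90.1591  5.7117 74.6658]
turn deg [ 0.0283 -0.0124  3.7382]
[0.4982 0.0637 0.    ] [ 0.3377 -0.0002 -0.6301  1.8759  0.0004  1.2658 -1.964 ]
at [0.4091 0.0785 0.5046] shift mm (tool axes now) [ 90.1481   5.6842 129.6658]
turn deg [ 0.0283 -0.0124  3.7382]
```

Call:
jog_arm --moves '[[[45,3,0],[0,0,3.7],1],[[45,3,0],[0,0,0],1],[[0,0,37],[0,0,0],1],[[0,0,38],[0,0,0],1],[[0,0,0],[0,0,0],1],[[0,0,0],[0,0,0],1]]' --squeeze 12

```text
t: 5.45
position: [0.4977, 0.06, 0.4299]
orientation: [3.13, -0.262, -0.002]
wrist_force: [0.8, 0.3, 0.9]
finger_gap: 0.0879
finger_force: 0.0
```

```bash
python3 - <<'E'
from h import *
rim=C0-.041*ex
plan([rim[0],rim[1],.375],RG)
im,c=snap('wrist','w3.png')
E
```

```text
at [0.4977 0.06   0.4299] shift mm (tool axes now) [ 0.0124 -3.7353 54.905 ]
turn deg [ 0.0192  0.0761 -0.0637]
```

View pics/w3.png

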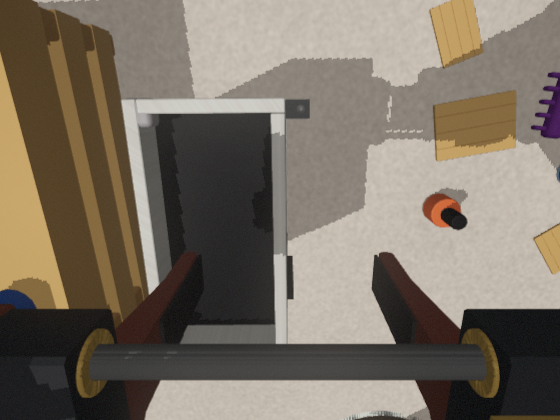

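The rim runs vertically at column 279 (yaw aligned), and the fingers' middle is at column about 286. This agrees with the computed -3.7 mm correction.

Call:
jog_arm --moves '[[[0,-3.7,0],[0,0,0],1],[[0,0,20],[0,0,0],1],[[0,0,20],[0,0,0],1],[[0,0,14],[0,0,0],1],[[0,0,0],[0,0,0],1],[[0,0,0],[0,0,0],-0.3],[[0,0,0],[0,0,0],-0.6],[[0,0,0],[0,0,0],-0.9],[[0,0,0],[0,0,0],-1],[[0,0,0],[0,0,0],-1],[[0,0,0],[0,0,0],-1],[[0,0,0],[0,0,0],-1]]' --squeeze 12

```text
t: 6.7
position: [0.4979, 0.0647, 0.3757]
orientation: [-3.131, 0.26, -0.0]
wrist_force: [1.1, 0.5, 0.4]
finger_gap: 0.0353
finger_force: 0.0
```

```bash
python3 - <<'E'
from h import *
p,R=pose();s=robot.state();print(p,s['finger_gap'],s['finger_force'],s['wrist_force'])
pt=R.T@(PIV-p);print('pivot in tool mm',pt*1000)
for d in(1,2):
    Q=Rn.from_rotvec([-np.radians(d),0,0]).as_matrix();print(d,1000*(pt-Q@pt))
E
```

```text
[0.4979 0.0647 0.3757] 0.03533983774052991 0.0 [1.1072 0.526  0.4149]
pivot in tool mm [  0.5055 -84.9778 375.6791]
1 [ 0.     -6.5694 -1.4258]
2 [  0.     -13.1628  -2.7368]
```

Fingers still closing; wait.

Call:
jog_arm --moves '[[[0,0,0],[0,0,0],-1],[[0,0,0],[0,0,0],-1],[[0,0,0],[0,0,0],-1],[[0,0,0],[0,0,0],-1],[[0,0,0],[0,0,0],-1],[[0,0,0],[0,0,0],-1]]'

```text
t: 7.3
position: [0.4979, 0.0648, 0.3756]
orientation: [-3.131, 0.26, -0.0]
wrist_force: [1.2, 0.9, -0.4]
finger_gap: 0.0078
finger_force: 12.0
```

Call:
jog_arm --moves '[[[0,-3.3,-0.7],[-0.5,0,0],-1],[[0,-3.3,-0.7],[-0.5,0,0],-1],[[0,-6.6,-1.5],[-1,0,0],-1],[[0,-6.6,-1.5],[-1,0,0],-1],[[0,-6.6,-1.5],[-1,0,0],-1],[[0,-6.6,-1.5],[-1,0,0],-1],[[0,-6.6,-1.5],[-1,0,0],-1],[[0,-6.6,-1.5],[-1,0,0],-1],[[0,-6.6,-1.5],[-1,0,0],-1],[[0,0,0],[0,0,0],-1],[[0,0,0],[0,0,0],-1]]'

```text
t: 8.4
position: [0.5066, 0.1176, 0.384]
orientation: [2.992, -0.248, -0.018]
wrist_force: [-0.3, -0.0, -5.3]
finger_gap: 0.008
finger_force: 12.0
```

```bash
python3 - <<'E'
from h import *
p,R=pose();s=robot.state();print(p,s['finger_gap'],s['finger_force'],s['wrist_force'])
pt=R.T@(PIV-p);print('pivot in tool mm',pt*1000)
print('tilt',np.degrees(Rn.from_matrix(RG.T@R).as_rotvec()),s['joint_pos'])
E
```

```text
[0.5066 0.1176 0.384 ] 0.008025672316532272 11.996520012617111 [-0.3265 -0.0163 -5.326 ]
pivot in tool mm [  0.8097 -84.6306 375.9087]
tilt [-8.0074 -0.0243 -0.0477] [ 0.1127  0.3321 -0.5894  1.8234  0.3253  1.1443 -2.3456]
```

j7 is heading for its limit, so I set the case back down and regrip with a half-turned tool.

Call:
jog_arm --moves '[[[0,6.6,1.5],[1,0,0],-1],[[0,6.6,1.5],[1,0,0],-1],[[0,6.6,1.5],[1,0,0],-1],[[0,6.6,1.5],[1,0,0],-1],[[0,6.6,1.5],[1,0,0],-1],[[0,6.6,1.5],[1,0,0],-1],[[0,3.3,0.8],[0.5,0,0],-1],[[0,3.3,0.8],[0.5,0,0],-1],[[0,3.3,0.8],[0.5,0,0],-1],[[0,1.6,0.4],[0.25,0,0],-1],[[0,0,0],[0,0,0],-1],[[0,0,0],[0,0,0],-1]]'

```text
t: 9.6
position: [0.4982, 0.0663, 0.3769]
orientation: [3.126, -0.26, -0.0]
wrist_force: [-2.5, -2.4, 0.4]
finger_gap: 0.0081
finger_force: 12.0
```

```bash
python3 - <<'E'
from h import *
p,R=pose();s=robot.state();print(p,s['finger_gap'],s['finger_force'],s['wrist_force'])
print('tilt',np.degrees(Rn.from_matrix(RG.T@R).as_rotvec()),s['joint_pos'])
E
```

```text
[0.4982 0.0663 0.3769] 0.008088285269524204 12.037602066993713 [-2.5241 -2.4058  0.3648]
tilt [-0.2765  0.0197 -0.0185] [ 0.2739  0.2921 -0.605   1.8905  0.1987  1.0195 -2.1528]
```

Call:
jog_arm --moves '[[[0,1.8,0.4],[0.28,0,0],-1],[[0,0,0],[0,0,0],-1],[[0,0,0],[0,0,0],-0.7],[[0,0,0],[0,0,0],-0.3],[[0,0,0],[0,0,0],0],[[0,0,0],[0,0,0],0],[[0,0,0],[0,0,0],0],[[0,0,0],[0,0,0],0],[[0,0,0],[0,0,0],0],[[0,0,-35],[0,0,0],1],[[0,0,-35],[0,0,0],1],[[0,0,0],[0,0,8],1],[[0,0,0],[0,0,0],1]]'

```text
t: 10.9
position: [0.4979, 0.0645, 0.4471]
orientation: [-3.104, 0.482, -0.003]
wrist_force: [0.1, 0.3, -0.3]
finger_gap: 0.0726
finger_force: 0.0
```

```bash
python3 - <<'E'
from h import *
s=robot.state();print(s['joint_pos'],s['finger_gap'])
E
```

```text
[ 0.2885  0.2166 -0.5988  1.8001  0.1327  1.1628 -2.2306] 0.07262440645569829
```

Call:
jog_arm --moves '[[[0,0,0],[0,0,-8.5],1],[[0,0,0],[0,0,-8.5],1],[[0,0,0],[0,0,-8.5],1],[[0,0,0],[0,0,-8.5],1],[[0,0,0],[0,0,-8.5],1],[[0,0,0],[0,0,-8.5],1],[[0,0,0],[0,0,-8.5],1],[[0,0,0],[0,0,-8.5],1],[[0,0,0],[0,0,-8.5],1],[[0,0,0],[0,0,-8.5],1],[[0,0,0],[0,0,-8.5],1],[[0,0,0],[0,0,-8.5],1],[[0,0,0],[0,0,-8.5],1],[[0,0,0],[0,0,-8.5],1],[[0,0,0],[0,0,-8.5],1],[[0,0,0],[0,0,-8.5],1],[[0,0,0],[0,0,-8.5],1],[[0,0,0],[0,0,-8.5],1],[[0,0,0],[0,0,-8.5],1],[[0,0,0],[0,0,-8.5],1]]'

```text
t: 12.9
position: [0.4976, 0.0643, 0.4454]
orientation: [-0.73, -3.054, -0.0]
wrist_force: [0.4, 0.0, -0.3]
finger_gap: 0.0876
finger_force: 0.0
```

Call:
jog_arm --moves '[[[0,0,0],[0,0,-8.5],1],[[0,0,0],[0,0,-8.5],1],[[0,0,0],[0,0,-1],1],[[0,0,0],[0,0,0],1],[[0,0,0],[0,0,0],1]]'

```text
t: 13.4
position: [0.4978, 0.0644, 0.4459]
orientation: [-0.263, -3.13, -0.001]
wrist_force: [0.8, 0.1, 0.6]
finger_gap: 0.0878
finger_force: 0.0
```

```bash
cat >> h.py <<'E'
RF=np.column_stack([ey,ex,[0,0,-1]])  # flipped straddle
E
python3 - <<'E'
from h import *
s=robot.state();print(s['joint_pos'],s['finger_gap'])
rim=C0-.041*ex
plan([rim[0],rim[1],.375],RF)
im,c=snap('wrist','w4.png');snap('side','side1.png');snap('top','top2.png')
np.save('w4.npy',np.hstack([c[0],c[1],c[2][:,None]]))
E
```

```text
[ 0.7246  0.3947 -1.2095  1.7797  0.3894  1.2404  0.8131] 0.08775255606110206
at [0.4978 0.0644 0.4459] shift mm (tool axes now) [-0.5782 -0.691  70.8861]
turn deg [ 0.0264 -0.0284 -0.098 ]
```

View pics/w4.png

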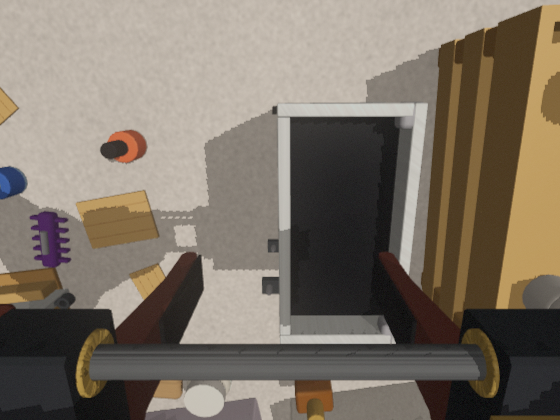

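```bash
python3 - <<'E'
from h import *
M=np.load('w4.npy');A=(M[:,:3],M[:,3:6],M[:,6])
g=cv2.cvtColor(cv2.imread('pics/w4.png'),6).astype(int)
for r in(130,170,210,235):
    print(r,g[r,272:298])
for rc in((130,285),(230,285),(104,278.5)): 
    X=onz('',rc,.21,A);print(X,'case frame',(X-C0)@ex,(X-C0)@ey)
for X in (C0-.041*ex+[0,0,.21],C0-.045*ex+.085*ey+[0,0,.21],C0-.056*ex-.078*ey+[0,0,.151],C0-.056*ex-.078*ey+[0,0,.055]): print(proj('',X,A))
E
```

```text
130 [133 133 130 128 127 129 173 187 189 190 191 193 195 195 193 192 191 175
  85  56  57  52  56  54  55  55]
170 [126 124 128 128 130 136 162 189 188 188 190 191 193 193 191 190 190 176
  92  49  47  46  48  48  46  48]
210 [132 131 133 132 132 128 137 177 187 188 190 191 191 191 188 189 189 177
 114  42  43  42  39  43  43  43]
235 [129 130 129 129 127 126 114 122 130 130 131 133 132 130 129 128 127 122
  74  32  32  33  34  35  36  31]
[0.4295 0.0744 0.21  ] case frame -0.04172463632854954 0.06954981202621989
[0.4932 0.0634 0.21  ] case frame -0.0420569477019909 0.004898261771216148
[0.414  0.0732 0.21  ] case frame -0.045513627998297584 0.08463852246617322
[286.6214 236.8948]
[279.3574 103.3599]
[270.3672 294.3045]
[274.2535 251.1835]
```

Call:
jog_arm --moves '[[[-0.5,-1.5,0],[0,0,0],1],[[0,0,25],[0,0,0],1],[[0,0,25],[0,0,0],1],[[0,0,20],[0,0,0],1],[[0,0,0],[0,0,0],-0.3],[[0,0,0],[0,0,0],-1],[[0,0,0],[0,0,0],-1],[[0,0,0],[0,0,0],-1],[[0,0,0],[0,0,0],-1],[[0,0,0],[0,0,0],-1],[[0,0,0],[0,0,0],-1],[[0,0,0],[0,0,0],-1],[[0,0,0],[0,0,0],-1],[[0,0,0],[0,0,0],-1],[[0,0,0],[0,0,0],-1],[[0,0,0],[0,0,0],-1],[[0,0,0],[0,0,0],-1],[[0,0,0],[0,0,0],-1]]' --squeeze 12

```text
t: 15.35
position: [0.4981, 0.0628, 0.3761]
orientation: [-0.26, -3.131, -0.0]
wrist_force: [0.3, -2.6, -0.6]
finger_gap: 0.0079
finger_force: 12.0
```

```bash
python3 - <<'E'
from h import *
p,R=pose();s=robot.state();print(p,s['finger_gap'],s['finger_force'],s['wrist_force'],s['joint_pos'])
pt=R.T@(PIV-p);print('pivot in tool mm',pt*1000)
for d in(1,2):
    Q=Rn.from_rotvec([np.radians(d),0,0]).as_matrix();print(d,1000*(pt-Q@pt))
E
```

```text
[0.4981 0.0628 0.3761] 0.007930725092496968 11.998769044876099 [ 0.2957 -2.6454 -0.615 ] [ 0.6659  0.4657 -1.1487  1.8732  0.4739  1.1133  0.7432]
pivot in tool mm [ -0.0146  86.8191 376.1322]
1 [ 0.      6.5776 -1.4579]
2 [ 0.     13.1797 -2.8008]
```

Call:
jog_arm --moves '[[[0,3.3,-0.75],[0.5,0,0],-1],[[0,3.3,-0.75],[0.5,0,0],-1],[[0,6.6,-1.45],[1,0,0],-1],[[0,6.6,-1.45],[1,0,0],-1],[[0,6.6,-1.45],[1,0,0],-1],[[0,6.6,-1.45],[1,0,0],-1],[[0,6.6,-1.45],[1,0,0],-1],[[0,6.6,-1.45],[1,0,0],-1],[[0,6.6,-1.45],[1,0,0],-1],[[0,6.6,-1.45],[1,0,0],-1],[[0,6.6,-1.45],[1,0,0],-1],[[0,6.6,-1.45],[1,0,0],-1],[[0,0,0],[0,0,0],-1]]'

```text
t: 16.65
position: [0.5103, 0.1368, 0.3858]
orientation: [-0.255, -3.101, 0.298]
wrist_force: [0.1, 0.4, -3.2]
finger_gap: 0.0081
finger_force: 12.0
```

```bash
cat > st.py <<'E'
from h import *
p,R=pose();s=robot.state();print(s['t'],p,s['finger_gap'],s['finger_force'],s['wrist_force'],s['joint_pos'])
pt=R.T@(PIV-p);print('pivot in tool mm',pt*1000,'tilt',np.degrees(Rn.from_matrix(RF.T@R).as_rotvec()))
E
python3 st.py
```

```text
16.65 [0.5103 0.1368 0.3858] 0.008121810530239758 12.020173966884613 [ 0.0893  0.3836 -3.2314] [ 0.373   0.4976 -1.0529  1.7753  0.5799  1.3111  0.5419]
pivot in tool mm [ -0.2533  85.1262 376.5049] tilt [10.9814 -0.0115 -0.118 ]
```

Call:
jog_arm --moves '[[[0,6.6,-1.45],[1,0,0],-1],[[0,6.6,-1.45],[1,0,0],-1],[[0,6.6,-1.45],[1,0,0],-1],[[0,6.6,-1.45],[1,0,0],-1],[[0,6.6,-1.45],[1,0,0],-1],[[0,6.6,-1.45],[1,0,0],-1],[[0,6.6,-1.45],[1,0,0],-1],[[0,6.6,-1.45],[1,0,0],-1],[[0,6.6,-1.45],[1,0,0],-1],[[0,6.6,-1.45],[1,0,0],-1],[[0,6.6,-1.45],[1,0,0],-1],[[0,6.6,-1.45],[1,0,0],-1],[[0,6.6,-1.45],[1,0,0],-1],[[0,0,0],[0,0,0],-1],[[0,0,0],[0,0,0],-1]]'

```text
t: 18.15
position: [0.5246, 0.222, 0.3786]
orientation: [-0.251, -3.029, 0.643]
wrist_force: [-0.1, -0.6, -7.7]
finger_gap: 0.0082
finger_force: 12.0
```

```bash
python3 st.py
```

```text
18.15 [0.5246 0.222  0.3786] 0.008152642979757395 11.994621455669403 [-0.1327 -0.6051 -7.6876] [ 0.0628  0.6048 -0.9464  1.6346  0.6814  1.5654  0.3669]
pivot in tool mm [ -0.1562  85.6948 376.2724] tilt [23.9669  0.005  -0.0514]
```

Call:
jog_arm --moves '[[[0,0.6,1.4],[0,0,0],-1],[[0,3.3,-0.7],[0.5,0,0],-1],[[0,3.3,-0.7],[0.5,0,0],-1],[[0,3.3,-0.7],[0.5,0,0],-1],[[0,3.3,-0.7],[0.5,0,0],-1],[[0,0,0],[0,0,0],-1],[[0,0,0],[0,0,0],-1]]'

```text
t: 18.85
position: [0.5268, 0.2353, 0.3753]
orientation: [-0.25, -3.016, 0.697]
wrist_force: [-0.3, -0.2, 6.7]
finger_gap: 0.0077
finger_force: 12.0
```

```bash
python3 st.py
```

```text
18.85 [0.5268 0.2353 0.3753] 0.0077446070907941636 12.006745487451553 [-0.3059 -0.1605  6.6517] [ 0.0186  0.626  -0.9301  1.6112  0.6958  1.6033  0.3448]
pivot in tool mm [  0.4512  85.428  375.9188] tilt [26.0003 -0.0885 -0.026 ]
```

Call:
jog_arm --moves '[[[0,-0.3,-0.6],[0,0,0],-1],[[0,3.3,-0.7],[0.5,0,0],-1],[[0,0,0],[0,0,0],-1],[[0,0,0],[0,0,0],-1]]'

```text
t: 19.25
position: [0.5274, 0.2384, 0.3746]
orientation: [-0.25, -3.012, 0.709]
wrist_force: [-1.4, 1.6, 4.7]
finger_gap: 0.0078
finger_force: 12.0
```

Call:
jog_arm --moves '[[[0,3.3,-0.7],[0.5,0,0],-1],[[0,0,0],[0,0,0],-1],[[0,0,0],[0,0,0],-1]]'

```text
t: 19.55
position: [0.5281, 0.2411, 0.3737]
orientation: [-0.25, -3.008, 0.725]
wrist_force: [-1.4, -1.8, 6.3]
finger_gap: 0.0078
finger_force: 12.0
```

```bash
python3 st.py; python3 -c "
from h import *
snap('side','side2.png');snap('top','top3.png')"
```

```text
19.55 [0.5281 0.2411 0.3737] 0.007778193345141968 12.00567752122879 [-1.4139 -1.8139  6.3252] [-0.0021  0.6366 -0.9215  1.5991  0.702   1.6235  0.336 ]
pivot in tool mm [  0.4725  86.4806 375.4694] tilt [27.0846 -0.0522 -0.0007]
```

View pics/side2.png

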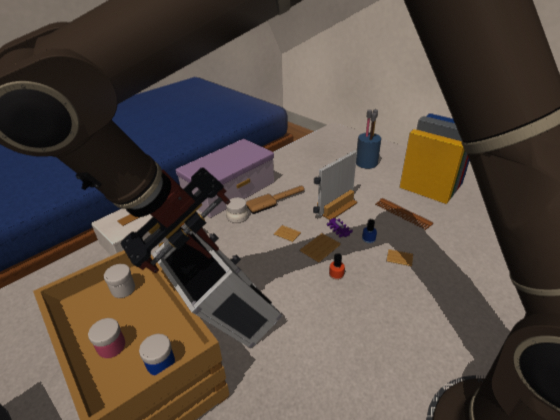

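The side view shows the case leaning back near the tray edge, at about (225,290). Release and retreat.

Call:
jog_arm --moves '[[[0,0,0],[0,0,0],-0.8],[[0,0,0],[0,0,0],-0.6],[[0,0,0],[0,0,0],-0.3],[[0,0,0],[0,0,0],0],[[0,0,0],[0,0,0],0],[[0,0,0],[0,0,0],0],[[0,0,0],[0,0,0],0],[[0,0,-15],[0,0,0],0],[[0,0,-30],[0,0,0],0],[[0,0,-40],[0,0,0],1],[[0,0,-40],[0,0,0],1],[[0,0,0],[0,0,0],1]]'

```text
t: 20.85
position: [0.5362, 0.3004, 0.4906]
orientation: [-0.247, -3.015, 0.713]
wrist_force: [-0.6, 1.6, -0.3]
finger_gap: 0.0644
finger_force: 0.0
```

```bash
python3 st.py; python3 - <<'E'
from h import *
im,c=snap('wrist','w5.png');np.save('w5.npy',np.hstack([c[0],c[1],c[2][:,None]]))
def L(f):
    M=np.load(f);return M[:,:3],M[:,3:6],M[:,6]
for f,i,box in(('w1.npy','w1.png',(60,160,280,385)),('w4.npy','w4.png',(180,258,66,165)),):
    A=L(f);im=cv2.imread('pics/'+i);hsv=cv2.cvtColor(im,cv2.COLOR_BGR2HSV)
    m=((hsv[...,1]>95)&(hsv[...,0]>8)&(hsv[...,0]<25)).astype(np.uint8)
    k=np.zeros_like(m);k[box[0]:box[1],box[2]:box[3]]=1;m*=k
    n,l,st,_=cv2.connectedComponentsWithStats(m);j=1+np.argmax(st[1:,4]);
    r=cv2.minAreaRect(np.argwhere(l==j)[:,::-1].astype(np.float32))
    X=np.array([onz('',(q[1],q[0]),.006,A) for q in cv2.boxPoints(r)])
    print(f,X,'c',X.mean(0),'sides',np.linalg.norm(X[1]-X[0]),np.linalg.norm(X[2]-X[1]))
    for e in(X[1]-X[0],X[2]-X[1]): print(np.degrees(np.arctan2(e[1],e[0])))
E
```

```text
20.85 [0.5362 0.3004 0.4906] 0.06438756478363598 0.0 [-0.6385  1.5686 -0.3468] [-0.13    0.5896 -0.8989  1.3498  0.6393  1.8414  0.4042]
pivot in tool mm [  0.9149  81.8857 507.5812] tilt [26.5692 -0.2845 -0.1278]
w1.npy [[ 0.5494 -0.114   0.006 ]
 [ 0.5496 -0.2034  0.006 ]
 [ 0.4864 -0.2085  0.006 ]
 [ 0.4859 -0.1154  0.006 ]] c [ 0.5178 -0.1603  0.006 ] sides 0.0893892724833402 0.06336440061203327
-89.8769734786139
-175.3868100543477
w4.npy [[ 0.4862 -0.2039  0.006 ]
 [ 0.4848 -0.1072  0.006 ]
 [ 0.5482 -0.1141  0.006 ]
 [ 0.5504 -0.2151  0.006 ]] c [ 0.5174 -0.1601  0.006 ] sides 0.0966436312608964 0.06373292172308204
90.77844176328844
-6.173041009760051
```

View pics/w5.png

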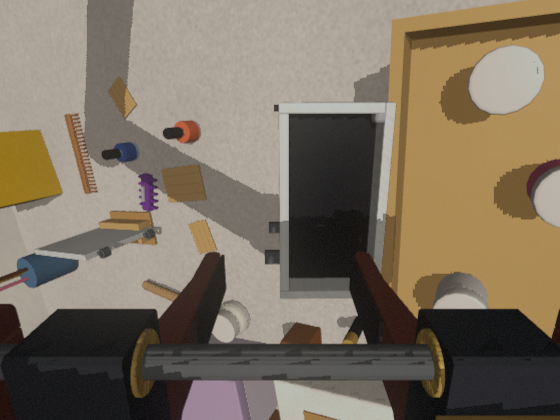

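Wrist view: case leaning on the tray, rim column 284, pintles at (273,228) and (271,257), and the bottles undisturbed. j6 is near its limit, so I straighten the tool first and then go over the slat.

Call:
jog_arm --moves '[[[0,0,0],[-6,0,0],1],[[0,0,0],[-7,0,0],1],[[0,0,0],[-7,0,0],1],[[0,0,0],[-6.6,0,0],1],[[0,0,0],[0,0,0],1],[[-6,-47,0],[0,0,0],1],[[-6,-47,0],[0,0,0],1],[[-6,-47,0],[0,0,0],1],[[-6,-47,0],[0,0,0],1],[[-6,-47,0],[0,0,0],1],[[-6,-47,0],[0,0,0],1],[[-6,-47,0],[0,0,0],1],[[-6,-47,0],[0,0,0],1],[[-6,-47,0],[0,0,0],1],[[-6,-47,0],[0,0,0],1],[[0,0,0],[0,0,0],1],[[0,0,0],[0,0,0],1]]'

```text
t: 22.6
position: [0.5185, -0.1776, 0.4871]
orientation: [-0.263, -3.127, 0.011]
wrist_force: [-1.2, -0.1, 0.2]
finger_gap: 0.0881
finger_force: 0.0
```

Call:
jog_arm --moves '[[[0,0,0],[0,0,8],1],[[0,0,0],[0,0,8],1],[[0,0,0],[0,0,8],1],[[0,0,0],[0,0,8],1],[[0,0,0],[0,0,8],1],[[0,0,0],[0,0,8],1],[[0,0,0],[0,0,8],1],[[0,0,0],[0,0,8],1],[[0,0,0],[0,0,8],1],[[0,0,0],[0,0,8],1],[[0,0,0],[0,0,0],1]]'

```text
t: 23.7
position: [0.5191, -0.1741, 0.4879]
orientation: [2.208, 2.231, -0.011]
wrist_force: [-0.7, 0.5, 0.2]
finger_gap: 0.0876
finger_force: 0.0
```

```bash
python3 st.py; python3 - <<'E'
from h import *
im,c=snap('wrist','w6.png');np.save('w6.npy',np.hstack([c[0],c[1],c[2][:,None]]))
snap('top','top4.png')
a=np.radians(90.5);RS=np.column_stack([[np.cos(a),np.sin(a),0],[np.sin(a),-np.cos(a),0],[0,0,-1]])
plan([.5176,-.175,.30],RS)
E
```

```text
23.7 [ 0.5191 -0.1741  0.4879] 0.08761131310812392 0.0 [-0.6874  0.4914  0.1872] [ 0.8543  0.3125 -0.79    1.6288  0.2361  1.2986  0.0344]
pivot in tool mm [325.9808  -2.0254 485.648 ] tilt [ 0.401  -0.2267 79.8975]
at [ 0.5191 -0.1747  0.4878] shift mm (tool axes now) [  1.0002  -1.0832 187.8013]
turn deg [-0.1203  0.3866  0.3951]
```

View pics/w6.png

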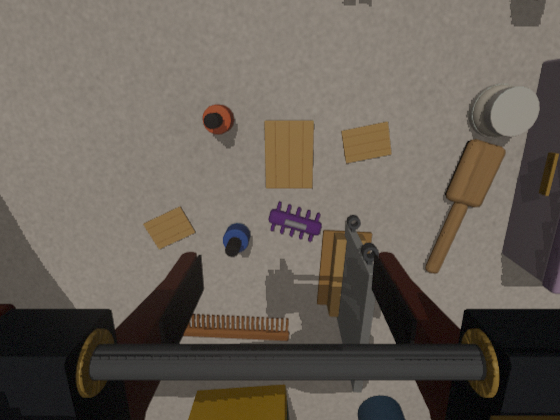

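The slat shows as a clean rectangle (265–313, 120–189), with the hair clip at (296,222) behind it and the door eyes at (353,222) and (369,251).

```bash
python3 - <<'E'
from h import *
M=np.load('w6.npy');A=(M[:,:3],M[:,3:6],M[:,6])
im=cv2.imread('pics/w6.png');hsv=cv2.cvtColor(im,cv2.COLOR_BGR2HSV)
m=((hsv[...,1]>80)&(hsv[...,0]>8)&(hsv[...,0]<25)).astype(np.uint8)
k=np.zeros_like(m);k[110:200,255:325]=1;m*=k
n,l,st,_=cv2.connectedComponentsWithStats(m);j=1+np.argmax(st[1:,4])
r=cv2.minAreaRect(np.argwhere(l==j)[:,::-1].astype(np.float32));print(r)
X=np.array([onz('',(q[1],q[0]),.006,A) for q in cv2.boxPoints(r)])
print(X,X.mean(0),np.linalg.norm(X[1]-X[0]),np.linalg.norm(X[2]-X[1]))
for e in(X[1]-X[0],X[2]-X[1]): print(np.degrees(np.arctan2(e[1],e[0])))
# tilted-case fit from w5
M=np.load('w5.npy');B=(M[:,:3],M[:,3:6],M[:,6])
for t in(26,27,28):
    T=np.radians(t);f=lambda u,v,w:PIV+(u*np.cos(T)+w*np.sin(T))*ex+v*ey+np.array([0,0,-u*np.sin(T)+w*np.cos(T)])
    print(t,[proj('',f(*q),B) for q in((-.09,.085,.21),(0,.085,.21),(-.09,-.085,.21),(-.101,-.078,.151),(-.101,-.078,.055))])
E
```

```text
((288.5, 153.5), (67.0, 49.0), 90.0)
[[ 0.4856 -0.1148  0.006 ]
 [ 0.5486 -0.1143  0.006 ]
 [ 0.5514 -0.2026  0.006 ]
 [ 0.4846 -0.2033  0.006 ]] [ 0.5176 -0.1587  0.006 ] 0.0630107507338966 0.08838255004421122
0.5208454154376754
-88.18978696391072
26 [array([274.8154, 103.0401]), array([392.8852, 103.0677]), array([276.8015, 298.386 ]), array([268.647, 262.934]), array([273.1196, 231.2491])]
27 [array([279.5605, 103.0437]), array([397.6987, 103.0688]), array([280.7818, 299.3198]), array([271.0352, 263.6653]), array([273.7882, 231.7183])]
28 [array([284.3964, 103.0472]), array([402.4853, 103.0698]), array([284.8307, 300.2242]), array([273.4757, 264.384 ]), array([274.4853, 232.1865])]
```

Call:
jog_arm --moves '[[[1,-1,0],[-0.1,0.4,0.4],1],[[0,0,50],[0,0,0],1],[[0,0,50],[0,0,0],1],[[0,0,50],[0,0,0],1],[[0,0,50],[0,0,0],1],[[0,0,40],[0,0,0],1],[[0,0,40],[0,0,0],1],[[0,0,20],[0,0,0],1],[[0,0,0],[0,0,0],1],[[0,0,0],[0,0,0],1]]'

```text
t: 24.8
position: [0.5183, -0.1749, 0.188]
orientation: [-2.217, -2.225, -0.002]
wrist_force: [0.2, 0.3, 1.0]
finger_gap: 0.0877
finger_force: 0.0
```

```bash
python3 st.py; python3 - <<'E'
from h import *
a=np.radians(90.5);RS=np.column_stack([[np.cos(a),np.sin(a),0],[np.sin(a),-np.cos(a),0],[0,0,-1]])
plan([.5176,-.175,.1855],RS)
E
```

```text
24.8 [ 0.5183 -0.1749  0.188 ] 0.08772690081097109 0.0 [0.1774 0.3175 0.9677] [ 0.6946  0.6482 -0.6092  1.9346  0.544   0.7276 -0.234 ]
pivot in tool mm [323.1807  -4.8946 188.4378] tilt [-0.0665  0.0525 80.3026]
at [ 0.5183 -0.1749  0.188 ] shift mm (tool axes now) [-0.0682 -0.7313  2.5079]
turn deg [ 0.0159 -0.0763 -0.3137]
```

Call:
jog_arm --moves '[[[0,-0.7,3],[0,0,-0.3],1],[[0,0,0],[0,0,0],0],[[0,0,0],[0,0,0],-1],[[0,0,0],[0,0,0],-1],[[0,0,0],[0,0,0],-1],[[0,0,0],[0,0,0],-1],[[0,0,0],[0,0,0],-1],[[0,0,0],[0,0,0],-1],[[0,0,0],[0,0,0],-1],[[0,0,-8],[0,0,0],-1],[[0,0,-7],[0,0,0],-1],[[0,0,0],[0,0,0],-1]]' --squeeze 15

```text
t: 26.0
position: [0.5178, -0.1752, 0.2009]
orientation: [2.212, 2.228, 0.003]
wrist_force: [-0.4, 0.9, 0.7]
finger_gap: 0.0636
finger_force: 15.0
```

```bash
python3 st.py; python3 - <<'E'
from h import *
# slat centre is 15.9 ahead along tool x of grasp ; target
p,R=pose()
RT=np.column_stack([ex,-ey,[0,0,-1]])   # tool x along ex
tgt=PIV-(.060+.045+.016)*ex
print('target tcp',tgt)
plan([tgt[0],tgt[1],.1995],RT)
E
```

```text
26.0 [ 0.5178 -0.1752  0.2009] 0.06360694590844435 14.996391981840134 [-0.4471  0.9309  0.6668] [ 0.7069  0.6289 -0.6241  1.9307  0.529   0.7479 -0.2173]
pivot in tool mm [323.6972  -3.5289 200.8998] tilt [-0.1126 -0.0813 80.0791]
target tcp [0.4924 0.0291 0.    ]
at [ 0.5178 -0.1752  0.2009] shift mm (tool axes now) [204.5394 -23.9317   1.3343]
turn deg [ 0.1264 -0.0204  9.9209]
```

Call:
jog_arm --moves '[[[0,0,0],[0,0,5],-1],[[0,0,0],[0,0,5],-1],[[30,-10,0],[0,0,0],-1],[[30,-10,0],[0,0,0],-1],[[30,-10,0],[0,0,0],-1],[[30,-10,0],[0,0,0],-1],[[30,-10,0],[0,0,0],-1],[[0,-9,8],[0,0,0],-1],[[0,0,0],[0,0,0],-1],[[0,0,0],[0,0,0],-1]]'

```text
t: 27.0
position: [0.4842, -0.0185, 0.1916]
orientation: [2.4, 2.027, -0.0]
wrist_force: [0.8, -0.5, 0.2]
finger_gap: 0.0635
finger_force: 15.0
```

```bash
cat > sl.py <<'E'
from h import *
RT=np.column_stack([ex,-ey,[0,0,-1]])
tgt=PIV-(.060+.045+.016)*ex
plan([tgt[0],tgt[1],.1855],RT)
E
python3 sl.py; python3 - <<'E'
from h import *
snap('wrist','w7.png');snap('side','side3.png')
E
```

```text
at [ 0.4842 -0.0185  0.1916] shift mm (tool axes now) [48.3549  0.1438  6.1063]
turn deg [-0.0031  0.0059 -0.1319]
```

View pics/w7.png

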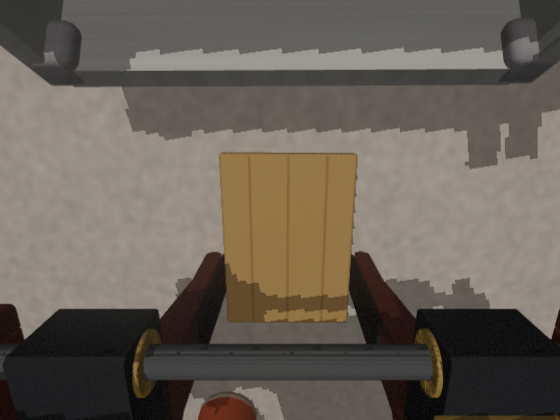

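```bash
python3 - <<'E'
from h import *
A=cam('wrist')
for t in(26,26.6,27.2):
    T=np.radians(t);f=lambda u,v,w:PIV+(u*np.cos(T)+w*np.sin(T))*ex+v*ey+np.array([0,0,-u*np.sin(T)+w*np.cos(T)])
    print(t,[proj('wrist',f(*q),A) for q in((-.09,.085,0),(-.09,-.085,0),(-.09,0,0))])
p,R=pose()
for s in(-1,1): 
    X=p+R@np.array([.061,s*.032,p[2]-.0125-.001]);print(X,proj('wrist',X,A))
    for col in (220.5 if s<0 else 356,): print(onz('wrist',(153,col),.0135,A), (onz('wrist',(153,col),.0135,A)-p)@R)
# measured corner
for rc in((84,53),): 
    X=onz('wrist',rc,.040,A);print('corner',X,(X-PIV)@ex,(X-PIV)@ey)
im=cv2.cvtColor(cv2.imread('pics/w7.png'),6)
print(im[78:92,150],im[78:92,300],im[78:92,450]); print(im[83,535:560],im[80,40:62])
E
```

```text
26 [array([53.1695, 87.4662]), array([525.0304,  85.0219]), array([288.8502,  86.2454])]
26.6 [array([51.4109, 86.1212]), array([526.8081,  83.6557]), array([288.856 ,  84.8897])]
27.2 [array([49.6286, 84.7301]), array([528.6095,  82.243 ]), array([288.8618,  83.4879])]
[0.4636 0.0467 0.0135] [219.8916 153.6243]
[0.4639 0.047  0.0135] [ 0.0613 -0.0317  0.1783]
[0.5266 0.0359 0.0135] [360.448  153.4421]
[0.5247 0.0365 0.0135] [0.0612 0.03   0.1784]
corner [0.4159 0.0838 0.04  ] -0.07974849950921863 0.0844721876724523
[68 67 66 68 67 67 65 67 78 92 93 92 93 91] [69 69 69 69 67 67 67 72 88 97 98 97 98 96] [61 64 64 65 63 63 69 83 94 95 94 94 96 96]
[95 93 94 92 92 90 91 91 89 91 92 93 90 91 90 89 90 93 91 93 91 93 93 93
 94] [138 137 138 134 117  93  63  55  53  53  52  55  53  54  54  54  53  51
  52  53  53  50]
```

The wrist view shows the slat square to the case front. The edge is at row 85 and the corner at (52,85), and both match the prediction. Push under and release.

Call:
jog_arm --moves '[[[12,0,0],[0,0,0],-1],[[12,0,0],[0,0,0],-1],[[12,0,0],[0,0,0],-1],[[12,0,0],[0,0,0],-1],[[0,0,3],[0,0,0],-1],[[0,0,2.5],[0,0,0],-1],[[0,0,0],[0,0,0],-1],[[0,0,0],[0,0,0],-1]]'

```text
t: 27.9
position: [0.4921, 0.0293, 0.1861]
orientation: [-2.4, -2.027, -0.0]
wrist_force: [-0.0, 0.5, -0.6]
finger_gap: 0.0636
finger_force: 15.0
```

```bash
python3 sl.py;python3 st.py
```

```text
at [0.4921 0.0293 0.1861] shift mm (tool axes now) [-0.1155  0.366   0.629 ]
turn deg [ 0.0024 -0.0134 -0.1191]
27.9 [0.4921 0.0293 0.1861] 0.06355480498310315 14.996379017829895 [-0.0202  0.5431 -0.6099] [ 0.295   0.5762 -0.5746  2.067   0.5177  0.641  -0.7987]
pivot in tool mm [120.841    0.1068 186.1572] tilt [-0.0124  0.0086 90.1191]
```

Call:
jog_arm --moves '[[[0,0,0.8],[0,0,0],-1],[[0,0,0],[0,0,0],0.6],[[0,0,0],[0,0,0],0.8],[[0,0,0],[0,0,0],1],[[0,0,0],[0,0,0],1],[[0,0,0],[0,0,0],1],[[0,0,0],[0,0,0],1],[[0,0,-20],[0,0,0],1],[[-20,0,-40],[0,0,0],1],[[-20,0,-40],[0,0,0],1],[[0,0,0],[0,0,0],1],[[0,0,0],[0,0,0],1]]'

```text
t: 29.1
position: [0.4856, -0.0103, 0.2863]
orientation: [2.4, 2.025, 0.003]
wrist_force: [-0.5, -0.5, -0.6]
finger_gap: 0.0878
finger_force: 0.0
```

```bash
python3 st.py; python3 - <<'E'
from h import *
im,c=snap('wrist','w8.png')
hsv=cv2.cvtColor(im,cv2.COLOR_BGR2HSV)
m=((hsv[...,1]>80)&(hsv[...,0]>8)&(hsv[...,0]<25)).astype(np.uint8);m[:, :180]=0;m[:,400:]=0;m[330:]=0
n,l,st,_=cv2.connectedComponentsWithStats(m)
print(st[st[:,4]>500])
for z in (1,):
    j=1+np.argmax(st[1:,4]);pp=np.argwhere(l==j)
    for row in (pp[:,0].min()+3,pp[:,0].max()-3):
        cc=pp[pp[:,0]==row][:,1]
        for q in(cc.min(),cc.max()):
            X=onz('wrist',(row,q),.006,c);print(row,q,X,(X-PIV)@ex,(X-PIV)@ey)
E
```

```text
29.1 [ 0.4856 -0.0103  0.2863] 0.08781267503067004 0.0 [-0.4967 -0.5449 -0.556 ] [ 0.486   0.412  -0.6951  2.0179  0.356   0.8294 -0.5811]
pivot in tool mm [160.9559  -1.1012 286.3101] tilt [-0.1357 -0.1061 90.1858]
[[     0      0    560    420 227188]
 [   243    108     88     93   7845]]
111 243 [0.4667 0.0718 0.006 ] -0.08321541823407273 0.032464623075862835
111 330 [0.5285 0.0611 0.006 ] -0.0835086014295783 -0.030240901018004127
197 245 [0.4549 0.0088 0.006 ] -0.14724262153025786 0.03365808380360509
197 327 [ 0.5176 -0.002   0.006 ] -0.1475676376292295 -0.029977002474344868
```

The slat is well placed: outer end 150 mm from the rear edge, so about 30 mm will be under. Next, back to the rim.

Call:
jog_arm --moves '[[[-10,0,-50],[0,0,0],1],[[0,0,-50],[0,0,0],1],[[10,0,-50],[0,0,0],1],[[0,0,-14],[0,0,-8.2],1],[[0,0,0],[0,0,-8.2],1],[[0,0,0],[0,0,-8.2],1],[[0,0,0],[0,0,-8.2],1],[[0,0,0],[0,0,-8.2],1],[[0,0,0],[0,0,-8.2],1],[[0,0,0],[0,0,-8.2],1],[[0,0,0],[0,0,-8.2],1],[[0,0,0],[0,0,-8.2],1],[[0,0,0],[0,0,-8.2],1],[[0,0,0],[0,0,-8.2],1],[[0,0,0],[0,0,0],1],[[0,40,0],[0,0,0],1],[[0,40,0],[0,0,0],1],[[0,40,0],[0,0,0],1],[[0,40,0],[0,0,0],1]]'

```text
t: 31.05
position: [0.5115, 0.1498, 0.4467]
orientation: [-0.264, -3.13, -0.001]
wrist_force: [0.0, -0.4, -0.8]
finger_gap: 0.0875
finger_force: 0.0
```

Call:
jog_arm --moves '[[[0,40,0],[0,0,0],1],[[0,40,0],[0,0,0],1],[[0,37,0],[0,0,0],1],[[0,0,0],[6.6,0,0],1],[[0,0,0],[6.6,0,0],1],[[0,0,0],[6.6,0,0],1],[[0,0,0],[6.6,0,0],1],[[0,0,0],[0,0,0],1],[[0,0,0],[0,0,0],1]]'

```text
t: 31.95
position: [0.5304, 0.2646, 0.4467]
orientation: [-0.248, -3.014, 0.702]
wrist_force: [0.1, 0.5, -0.0]
finger_gap: 0.0879
finger_force: 0.0
```

```bash
cat > rim.py <<'E'
from h import *
import sys
t,w=float(sys.argv[1]),float(sys.argv[2])
T=np.radians(t);Z=np.array([0,0,1])
RTl=RF@Rn.from_rotvec([T,0,0]).as_matrix()
plan(PIV+(-.086*np.cos(T)+w*np.sin(T))*ex+(.086*np.sin(T)+w*np.cos(T))*Z,RTl)
E
python3 rim.py 26.5 .43; python3 st.py; python3 - <<'E'
from h import *
A=cam('wrist');im,_=snap('wrist','w9.png')
for t in(26,26.5,27):
    T=np.radians(t);f=lambda u,v,w:PIV+(u*np.cos(T)+w*np.sin(T))*ex+v*ey+np.array([0,0,-u*np.sin(T)+w*np.cos(T)])
    print(t,[proj('wrist',f(*q),A) for q in((-.09,.085,.21),(-.09,.04,.21),(-.082,.04,.21),(0,.085,.21))])
g=cv2.cvtColor(im,6)
for q in (.06,.04):
    r=int(proj('wrist',f(-.09,q,.21),A)[1]);c=int(proj('wrist',f(-.09,q,.21),A)[0]);print(r,c-15,g[r,c-15:c+35])
E
```

```text
at [0.5304 0.2646 0.4467] shift mm (tool axes now) [-1.4972  8.0861 22.2209]
turn deg [0.281  0.0603 0.0871]
31.95 [0.5304 0.2646 0.4467] 0.0879140970945827 0.0 [ 0.1056  0.4804 -0.0347] [-0.0764  0.5617 -0.8583  1.4808  0.6198  1.7147  0.4184]
pivot in tool mm [ -1.1735  91.9767 452.6373] tilt [26.219  -0.0391 -0.0995]
26 [array([290.2403, 104.6298]), array([290.0176, 176.8409]), array([302.2743, 176.861 ]), array([437.0697, 104.7367])]
26.5 [array([293.2448, 104.6334]), array([292.8427, 177.0838]), array([305.1352, 177.0825]), array([440.0597, 104.7389])]
27 [array([296.2811, 104.637 ]), array([295.6964, 177.3233]), array([308.0216, 177.3004]), array([443.0384, 104.741 ])]
146 280 [149 149 149 149 148 149 150 150 154 174 189 188 158  85 114 175 190 188
 189 190 191 192 191 190 188 187 159  58  56  55  52  54  52  52  53  54
  53  52  52  50  51  49  50  51  50  49  51  48  48  46]
177 280 [148 148 148 148 148 149 147 147 154 175 188 186 158  84 111 174 189 188
 189 190 190 190 190 187 186 181 134  51  49  50  49  49  48  48  48  49
  48  46  48  44  46  45  44  48  44  41  43  39  44  43]
```

```bash
python3 rim.py 26.8 .375
```

```text
at [0.5305 0.264  0.4471] shift mm (tool axes now) [-1.1769 10.4495 76.9248]
turn deg [0.5909 0.0646 0.0505]
```

Call:
jog_arm --moves '[[[-1,10,0],[0.6,0,0],1],[[0,0,20],[0,0,0],1],[[0,0,20],[0,0,0],1],[[0,0,0],[0,0,0],1],[[0,0,0],[0,0,0],1]]'

```text
t: 32.5
position: [0.5304, 0.2542, 0.408]
orientation: [-0.249, -3.009, 0.72]
wrist_force: [0.5, 0.0, 0.5]
finger_gap: 0.0875
finger_force: 0.0
```

```bash
python3 rim.py 26.8 .375
```

```text
at [0.5304 0.2542 0.408 ] shift mm (tool axes now) [ 0.2929  2.2779 37.5002]
turn deg [-0.1225  0.0524  0.0331]
```

Call:
jog_arm --moves '[[[0,2.3,0],[-0.1,0,0],1],[[0,0,19],[0,0,0],1],[[0,0,17],[0,0,0],1],[[0,0,0],[0,0,0],-0.3],[[0,0,0],[0,0,0],-1],[[0,0,0],[0,0,0],-1],[[0,0,0],[0,0,0],-1],[[0,0,0],[0,0,0],-1],[[0,0,0],[0,0,0],-1],[[0,0,0],[0,0,0],-1],[[0,0,0],[0,0,0],-1],[[0,0,0],[0,0,0],-1],[[0,0,0],[0,0,0],-1],[[0,0,0],[0,0,0],-1],[[0,0,0],[0,0,0],-1],[[0,0,0],[0,0,0],-1]]' --squeeze 12

```text
t: 34.1
position: [0.5278, 0.2403, 0.3745]
orientation: [-0.247, -3.01, 0.719]
wrist_force: [0.2, 0.0, -0.3]
finger_gap: 0.0076
finger_force: 12.0
```

```bash
python3 st.py
```

```text
34.1 [0.5278 0.2403 0.3745] 0.007585948104226149 11.999868303537369 [ 0.2085  0.0215 -0.2892] [-0.0446  0.6023 -0.8399  1.6038  0.6616  1.5877  0.3741]
pivot in tool mm [  0.3457  86.0867 376.1529] tilt [26.8539 -0.0541 -0.1137]
```

Call:
jog_arm --moves '[[[0,-3.3,0.8],[-0.5,0,0],-1],[[0,-6.55,1.56],[-1,0,0],-1],[[0,-6.55,1.56],[-1,0,0],-1],[[0,-6.55,1.56],[-1,0,0],-1],[[0,-6.55,1.56],[-1,0,0],-1],[[0,-6.55,1.56],[-1,0,0],-1],[[0,-6.55,1.56],[-1,0,0],-1],[[0,-6.55,1.56],[-1,0,0],-1],[[0,-6.55,1.56],[-1,0,0],-1],[[0,-6.55,1.56],[-1,0,0],-1],[[0,-6.55,1.56],[-1,0,0],-1],[[0,-3.3,0.8],[-0.5,0,0],-1],[[0,0,0],[0,0,0],-1],[[0,0,0],[0,0,0],-1]]'

```text
t: 35.5
position: [0.5159, 0.1681, 0.3854]
orientation: [-0.253, -3.08, 0.429]
wrist_force: [-0.7, -0.5, -0.1]
finger_gap: 0.0081
finger_force: 12.0
```

```bash
python3 st.py
```

```text
35.5 [0.5159 0.1681 0.3854] 0.008053683547144082 12.000146359205246 [-0.6523 -0.5052 -0.1252] [ 0.1954  0.4917 -0.9153  1.7294  0.5749  1.3718  0.5118]
pivot in tool mm [  0.4311  86.2088 376.1956] tilt [15.8601 -0.0533 -0.1102]
```

Tracking well. Continue to about 6.3°.

Call:
jog_arm --moves '[[[0,-3.3,0.8],[-0.5,0,0],-1],[[0,-6.55,1.56],[-1,0,0],-1],[[0,-6.55,1.56],[-1,0,0],-1],[[0,-6.55,1.56],[-1,0,0],-1],[[0,-6.55,1.56],[-1,0,0],-1],[[0,-6.55,1.56],[-1,0,0],-1],[[0,-6.55,1.56],[-1,0,0],-1],[[0,-6.55,1.56],[-1,0,0],-1],[[0,-6.55,1.56],[-1,0,0],-1],[[0,-6.55,1.56],[-1,0,0],-1],[[0,0,0],[0,0,0],-1],[[0,0,0],[0,0,0],-1]]'

```text
t: 36.7
position: [0.5054, 0.1048, 0.3834]
orientation: [-0.257, -3.118, 0.173]
wrist_force: [-0.4, -0.9, 1.8]
finger_gap: 0.0083
finger_force: 12.0
```

```bash
python3 st.py
```

```text
36.7 [0.5054 0.1048 0.3834] 0.00826598704305577 12.002558559179306 [-0.3715 -0.9326  1.7703] [ 0.4275  0.4268 -0.9789  1.8228  0.4737  1.1881  0.681 ]
pivot in tool mm [  0.4881  86.4035 376.1404] tilt [ 6.3561 -0.0399 -0.0882]
```

Call:
jog_arm --moves '[[[0,-2,0.5],[-0.3,0,0],-1],[[0,-2,0.5],[-0.3,0,0],-1],[[0,0,0],[0,0,0],-1],[[0,0,0],[0,0,0],-1]]'

```text
t: 37.1
position: [0.5048, 0.1012, 0.383]
orientation: [-0.256, -3.12, 0.157]
wrist_force: [-1.0, -2.0, 5.9]
finger_gap: 0.0079
finger_force: 12.0
```

```bash
python3 st.py
```

```text
37.1 [0.5048 0.1012 0.383 ] 0.007920998733428126 12.000347971916199 [-1.0247 -1.9819  5.9371] [ 0.442   0.4239 -0.9829  1.828   0.4666  1.177   0.6933]
pivot in tool mm [  0.5226  86.1023 376.2612] tilt [ 5.7549 -0.0585 -0.1304]
```

Call:
jog_arm --moves '[[[0,0,0],[0,0,0],-0.8],[[0,0,0],[0,0,0],-0.6],[[0,0,0],[0,0,0],-0.3],[[0,0,0],[0,0,0],0],[[0,0,0],[0,0,0],0],[[0,0,0],[0,0,0],0],[[0,0,0],[0,0,0],0],[[0,0,-15],[0,0,0],0],[[0,0,-30],[0,0,0],0],[[0,0,-40],[0,0,0],1],[[0,0,0],[-5.7,0,0],1],[[0,-40,0],[0,0,0],1],[[0,-40,0],[0,0,0],1],[[0,-40,0],[0,0,0],1],[[0,-40,0],[0,0,0],1],[[0,0,0],[0,0,0],1],[[0,0,0],[0,0,0],1]]'

```text
t: 38.8
position: [0.48, -0.0491, 0.4684]
orientation: [0.261, 3.129, -0.002]
wrist_force: [0.9, 0.7, 1.1]
finger_gap: 0.0878
finger_force: 0.0
```

```bash
python3 st.py; python3 - <<'E'
from h import *
im,c=snap('wrist','w10.png');np.save('w10.npy',np.hstack([c[0],c[1],c[2][:,None]]))
snap('side','side4.png');snap('top','top5.png')
t=5.7;T=np.radians(t);f=lambda u,v,w:PIV+(u*np.cos(T)+w*np.sin(T))*ex+v*ey+np.array([0,0,-u*np.sin(T)+w*np.cos(T)])
for n,q in dict(fl=(-.09,.085,.21),rl=(0,.085,.21),fr=(-.09,-.085,.21),ph=(-.101,-.078,.151),pl=(-.101,-.078,.055),bl=(-.09,.085,0)).items(): print(n,f(*q),proj('w',f(*q),c))
E
```

```text
38.8 [ 0.48   -0.0491  0.4684] 0.08776691084806985 0.0 [0.8953 0.7074 1.058 ] [ 0.8988  0.2542 -1.0532  1.7915  0.2356  1.2301  1.1844]
pivot in tool mm [  1.3636 200.728  468.1896] tilt [ 0.0639 -0.0819  0.022 ]
fl [0.4173 0.0948 0.2179] [496.137  100.3101]
rl [0.4321 0.1831 0.209 ] [625.1301 100.1918]
fr [0.5849 0.0667 0.2179] [457.165  329.8711]
ph [0.5752 0.0513 0.1603] [411.4399 285.0516]
pl [0.5737 0.0419 0.0648] [376.3216 245.2308]
bl [0.4138 0.0742 0.0089] [379.8058 102.0338]
```

View pics/w10.png

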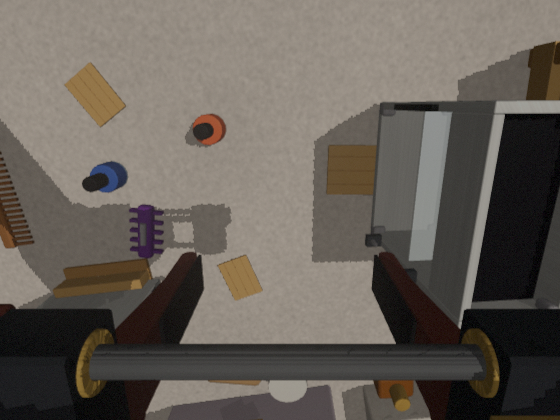

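The case now stands on the slat. The rim corner at (498,102) fits the 5.7° model, with the slat at (352,170) and pintles at (374,240) and (410,275). Next, over the door.

Call:
jog_arm --moves '[[[-24,-43,-8],[0,0,0],1],[[-24,-43,-8],[0,0,0],1],[[-24,-43,-8],[0,0,0],1],[[-24,-43,-8],[0,0,0],1],[[-24,-43,-8],[0,0,0],1],[[-24,-43,-8],[0,0,0],1],[[0,0,0],[0,0,8.5],1],[[0,0,0],[0,0,8.5],1],[[0,0,0],[0,0,8.5],1],[[0,0,0],[0,0,8.5],1],[[0,0,0],[0,0,8.5],1],[[0,0,0],[0,0,8.5],1],[[0,0,0],[0,0,8.5],1],[[0,0,0],[0,0,8.5],1],[[0,0,0],[0,0,8.5],1],[[0,0,0],[0,0,8.5],1],[[0,0,0],[0,0,0],1],[[0,0,0],[0,0,0],1]]'

```text
t: 40.75
position: [0.5807, -0.3251, 0.5159]
orientation: [2.297, 2.142, -0.001]
wrist_force: [-0.4, -0.7, -0.6]
finger_gap: 0.0879
finger_force: 0.0
```

```bash
python3 st.py; python3 - <<'E'
from h import *
im,c=snap('wrist','w11.png');np.save('w11.npy',np.hstack([c[0],c[1],c[2][:,None]]))
for q in 'eye_low','eye_high','door','stand':
    r=robot.spot_point('wrist',q);print(q,[(round(x['p'],2),np.round(x['centre'],1)) for x in r[:3]])
E
```

```text
40.75 [ 0.5807 -0.3251  0.5159] 0.08789725347710141 0.0 [-0.4245 -0.6755 -0.585 ] [ 0.8061  0.4824 -0.582   1.2935  0.2609  1.4396  0.1734]
pivot in tool mm [ 468.0608 -101.5365  515.4411] tilt [ 0.0168 -0.0583 84.5068]
eye_low []
eye_high [(0.69, array([ 98.1, 307. ]))]
door [(0.95, array([167.1, 301.2]))]
stand [(0.97, array([165.4, 302.8]))]
```

View pics/w11.png

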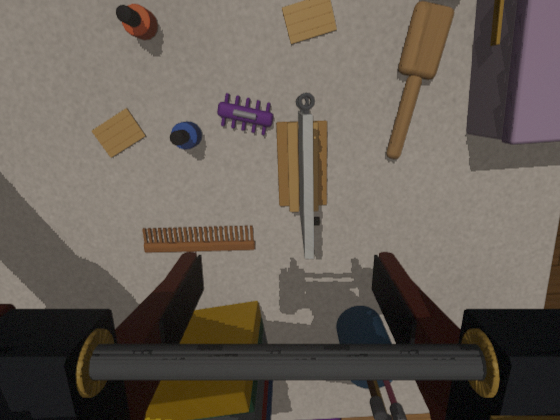

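The door's top edge runs from (304,110) to (310,258). The upper eye is at (305,102) and hides the lower one; the knob tip is at (318,221). The viewing budget is now used up, so from here on I work numerically.

```bash
python3 - <<'E'
from h import *
im=cv2.imread('pics/w11.png');g=cv2.cvtColor(im,6).astype(int)
for r in (92,96,100,102,104,108,112,120,150,180,200,215,221,225,240,250,256,258,260,262): print(r,'292:',' '.join(map(str,g[r,292:326])))
E
```

```text
92 292: 132 134 134 136 137 137 136 135 133 132 130 119 120 109 102 114 115 115 127 137 135 136 134 133 133 130 132 134 133 131 129 132 132 134
96 292: 135 133 132 132 132 120 88 59 66 68 65 66 59 56 53 49 54 60 62 65 69 95 129 135 132 133 134 132 132 132 132 135 133 134
100 292: 133 133 130 114 67 64 58 68 65 76 118 133 122 63 59 63 81 115 59 59 65 62 80 124 127 128 126 126 126 126 131 137 137 134
102 292: 132 131 126 108 61 58 56 65 67 74 110 132 127 91 57 65 75 101 53 61 65 66 86 130 130 130 130 131 130 133 134 137 137 136
104 292: 134 134 134 123 65 61 54 61 65 63 75 113 101 69 68 59 59 72 60 69 65 67 99 132 133 134 135 135 135 136 136 136 136 135
108 292: 138 136 136 135 133 127 109 71 56 50 57 60 63 64 65 64 61 61 80 100 135 135 137 135 131 130 129 129 128 130 134 133 133 132
112 292: 137 136 135 134 133 123 80 85 78 85 71 61 58 63 64 64 66 80 97 131 132 131 129 128 129 131 129 128 133 135 133 131 132 132
120 292: 128 127 124 125 124 116 79 65 64 63 88 140 143 141 142 143 141 140 141 140 129 105 119 119 119 120 117 123 123 123 123 119 106 109
150 292: 116 115 115 116 112 96 57 
[... 874 characters left out ...]
6 138
250 292: 131 132 134 136 140 139 138 136 133 134 134 123 87 137 138 139 137 137 134 134 133 120 75 91 90 90 90 88 87 94 122 136 138 137
256 292: 136 136 136 136 135 136 136 135 135 135 135 128 112 136 140 139 140 139 138 140 139 128 110 109 87 90 92 88 88 92 121 140 140 135
258 292: 90 98 126 138 139 137 134 133 132 135 135 132 124 129 129 127 130 136 134 131 131 128 124 130 94 90 91 89 89 103 136 137 135 132
260 292: 91 90 90 99 127 136 132 133 135 136 135 135 135 136 136 136 135 138 137 132 131 132 136 135 134 134 134 133 133 135 138 138 138 135
262 292: 85 87 88 88 101 133 132 134 134 135 135 137 136 133 132 133 131 132 132 132 131 134 134 135 134 134 132 132 134 136 136 136 132 131
```

```bash
cat > door.py <<'E'
from h import *
from scipy.optimize import least_squares
M=np.load('w11.npy');A=(M[:,:3],M[:,3:6],M[:,6])
def frame(q):
    x,y,a,l=q  # a: own y angle ; lean l about own y
    oy=np.array([np.cos(a),np.sin(a),0]);ox=np.cross(oy,[0,0,1.])
    z=np.array([0,0,1.]);oz=z*np.cos(l)+ox*np.sin(l);oxx=np.cross(oy,oz)
    o=np.array([x,y,.008+.005*abs(np.sin(l))])
    return o,np.column_stack([oxx,oy,oz])
def colat(q,p1,p2,row):
    o,R=frame(q);a=proj('',o+R@p1,A);b=proj('',o+R@p2,A);return a[0]+(b[0]-a[0])*(row-a[1])/(b[1]-a[1])
y1,y2=-.074,.074
def res(q):
    o,R=frame(q);r=[]
    for row,l,rt in((120,302.6,313),(150,302.8,313),(180,303.6,313),(200,303.6,313.1),(221,304.1,313.6),(240,304.3,313.8),(250,304.5,313.6)):
        r+= [colat(q,np.array([.005,y1,.15]),np.array([.005,y2,.15]),row)-l,colat(q,np.array([-.005,y1,.15]),np.array([-.005,y2,.15]),row)-rt]
    for row,l in((221,300.4),(225,301),(240,302.5),(250,303.6)):
        r.append(colat(q,np.array([.005,y1,0]),np.array([.005,y2,0]),row)-l)
    e=proj('',o+R@[0,-.086,.130],A);r+=list(e-[304.9,101.9])
    r.append(proj('',o+R@[0,.074,.15],A)[1]-257.7)
    return np.array(r)
if __name__=='__main__':
    s=least_squares(res,[.6,-.33,np.radians(-93),0.03],x_scale=[.01,.01,.05,.05]);q=s.x
    print(q,np.degrees(q[2:]),s.fun)
    o,R=frame(q);np.save('door.npy',q)
    print('eyeH',o+R@[0,-.086,.116],'eyeL',o+R@[0,-.086,.02],'topmid',o+R@[0,0,.15])
    print('knob tip',proj('',o+R@[-.019,.062,.06],A))
    for n in('side','top'): print(n,proj(n,o+R@[0,-.086,.116]),proj(n,o+R@[0,-.086,.02]))
E
python3 door.py
```

```text
[ 0.6024 -0.3277 -1.6077  0.0137] [-92.1141   0.784 ] [-0.758  -0.5267 -0.3191 -0.1549 -0.4802  0.2169 -0.0543  0.3647 -0.1071
  0.1249  0.0975  0.1604  0.1105  0.4843  1.0946  0.5889 -0.5574 -1.4216
  1.1334 -0.7922  0.9632]
eyeH [ 0.604  -0.2417  0.1241] eyeL [ 0.6053 -0.2417  0.0281] topmid [ 0.6003 -0.3276  0.1581]
knob tip [320.738  220.3534]
side [317.0431 182.954 ] [315.7506 211.7453]
top [358.2617 205.8533] [353.0366 211.2123]
```

```bash
cat > gd.py <<'E'
from h import *
import door
q=np.load('door.npy');o,R=door.frame([q[0],q[1],q[2],0]);o2,R2=door.frame(q)
RD=np.column_stack([-R[:,1],-R[:,0],-R[:,2]])
g=o2+R2@[0,0,.140]
plan([g[0],g[1],.302],RD); print(np.linalg.det(RD))
E
python3 gd.py
```

```text
at [ 0.58   -0.3264  0.5158] shift mm (tool axes now) [  0.4946  20.3636 213.7812]
turn deg [ 0.0214  0.0497 -2.1798]
1.0
```

Call:
jog_arm --moves '[[[0.5,20,0],[0,0,-2.2],1],[[0,0,40],[0,0,0],1],[[0,0,40],[0,0,0],1],[[0,0,40],[0,0,0],1],[[0,0,20],[0,0,0],1],[[0,0,0],[0,0,0],1],[[0,0,0],[0,0,0],1]]'

```text
t: 41.7
position: [0.6002, -0.3278, 0.3765]
orientation: [2.262, 2.178, -0.0]
wrist_force: [-0.4, -0.4, 0.5]
finger_gap: 0.0877
finger_force: 0.0
```

```bash
python3 gd.py; python3 - <<'E'
from h import *
im,c=snap('wrist','w12.png');g=cv2.cvtColor(im,6).astype(int)
import door
q=np.load('door.npy');o,R=door.frame(q)
for n,X in dict(eH=[0,-.086,.13],eL=[0,-.086,.034],tl=[.005,-.074,.15],tr=[-.005,-.074,.15],tl0=[.005,-.02,.15],tr0=[-.005,-.02,.15]).items(): print(n,proj('',o+R@X,c))
for r in (150,170,190,210,230,250,270): print(r,'265:',' '.join(map(str,g[r,265:310])))
E
```

```text
at [ 0.6002 -0.3278  0.3765] shift mm (tool axes now) [ 0.3177  0.1905 74.4838]
turn deg [ 0.0445  0.0483 -0.0589]
1.0
eH [289.6415  97.3079]
eL [290.4711  99.1653]
tl [280.355 119.56 ]
tr [298.4124 119.5263]
tl0 [281.1105 212.5593]
tr0 [297.7614 212.5906]
150 265: 101 98 91 109 114 114 116 115 114 114 115 115 114 116 115 107 100 137 145 145 143 143 143 142 143 144 143 144 146 146 146 147 140 118 78 76 76 78 75 86 113 108 75 77 75
170 265: 100 96 85 108 116 115 115 115 115 115 115 114 114 115 113 107 99 137 146 144 143 143 144 143 144 143 143 142 144 142 141 142 133 106 80 75 78 77 75 76 77 76 77 77 71
190 265: 98 95 87 107 113 114 115 115 115 113 115 114 114 115 112 107 98 135 143 143 144 145 143 142 142 142 141 141 141 142 143 141 124 88 75 75 75 76 76 75 74 75 75 74 67
210 265: 99 98 99 99 108 114 113 115 115 114 115 116 113 114 114 108 99 137 145 143 142 142 142 144 143 144 145 143 143 142 144 141 118 72 73 74 75 74 73 75 75 74 76 72 69
230 265: 96 97 93 84 108 114 113 113 116 113 113 116 115 112 113 108 98 136 144 142 140 141 141 143 143 142 143 142 140 141 141 140 115 73 74 73 77 74 76 77 72 75 75 68 60
250 265: 136 137 131 112 109 106 107 105 107 106 107 106 106 104 106 103 94 132 140 139 141 140 142 140 140 139 139 137 140 139 139 132 101 77 71 73 73 73 72 74 70 73 72 77 88
270 265: 134 134 126 90 88 90 88 90 91 89 88 86 88 88 102 135 133 131 139 139 140 141 139 137 137 135 137 136 135 136 134 122 78 30 25 28 28 31 27 26 30 29 32 29 51
```

Call:
jog_arm --moves '[[[0,0.2,30],[0,0,0],1],[[0,0,30],[0,0,0],1],[[0,0,14],[0,0,0],1],[[0,0,0],[0,0,0],0],[[0,0,0],[0,0,0],-1],[[0,0,0],[0,0,0],-1],[[0,0,0],[0,0,0],-1],[[0,0,0],[0,0,0],-1],[[0,0,0],[0,0,0],-1],[[0,0,0],[0,0,0],-1],[[0,0,0],[0,0,0],-1],[[0,0,0],[0,0,0],-1],[[0,0,0],[0,0,0],-1],[[0,0,0],[0,0,0],-1],[[0,0,0],[0,0,0],-1],[[0,0,0],[0,0,0],-1]]' --squeeze 30

```text
t: 43.35
position: [0.6003, -0.3277, 0.3018]
orientation: [2.263, 2.178, -0.001]
wrist_force: [0.2, 0.0, -1.6]
finger_gap: 0.0095
finger_force: 30.0
```

```bash
python3 st.py
```

```text
43.35 [ 0.6003 -0.3277  0.3018] 0.009476629946154428 29.99176651239395 [ 0.2474  0.0426 -1.5772] [ 0.7766  0.6652 -0.5409  1.5144  0.3728  1.065   0.1099]
pivot in tool mm [ 472.762  -106.1671  301.235 ] tilt [ 0.0146 -0.0693 82.6803]
```

Call:
jog_arm --moves '[[[0,0,-5],[0,0,0],-1],[[0,0,-10],[0,0,0],-1],[[0,0,-15],[0,0,0],-1],[[0,0,-20],[0,0,0],-1],[[0,0,-20],[0,0,0],-1],[[0,0,0],[0,0,0],-1],[[0,0,0],[0,0,0],-1]]'

```text
t: 44.05
position: [0.5999, -0.3276, 0.3726]
orientation: [2.262, 2.177, -0.001]
wrist_force: [0.7, 0.0, -2.2]
finger_gap: 0.0098
finger_force: 30.0
```

```bash
python3 st.py; python3 - <<'E'
from h import *
p,R=pose();im,c=snap('wrist','w13.png');g=cv2.cvtColor(im,6).astype(int)
# door in tool: origin at (0,0,.2938), own x=-tool y, own y=-tool x, own z=-tool z
D=lambda X:p+R@(np.array([0,0,.2938])+np.array([-X[1],-X[0],-X[2]]))
for n,X in dict(eH=[0,-.086,.13],eHb=[0,-.086,.116],eL=[0,-.086,.034],eLb=[0,-.086,.02],tl=[.005,-.074,.15],tr=[-.005,-.074,.15],tl0=[.005,-.02,.15],tr0=[-.005,-.02,.15]).items(): print(n,proj('',D(X),c))
for r in list(range(78,116,2))+[150,190,230]: print(r,'270:',' '.join(map(str,g[r,270:312])))
for q in 'eye_low','eye_high':
    r=robot.spot_point('wrist',q);print(q,[(round(x['p'],2),np.round(x['centre'],1)) for x in r[:3]])
E
```

```text
44.05 [ 0.5999 -0.3276  0.3726] 0.009760156250111432 29.995813071727753 [ 0.6526  0.0181 -2.2402] [ 0.7877  0.6011 -0.5628  1.447   0.3332  1.1877  0.1414]
pivot in tool mm [ 473.1066 -105.9283  371.5859] tilt [ 0.0454 -0.1183 82.6849]
eH [290.5235  95.0167]
eHb [290.272   95.7895]
eL [289.3897  98.5015]
eLb [289.2961  98.7891]
tl [276.6065 129.9462]
tr [305.2371 129.9066]
tl0 [278.0596 269.8288]
tr0 [303.3165 269.8091]
78 270: 132 121 90 61 68 70 71 70 66 67 68 66 66 64 62 61 60 63 62 61 59 62 62 62 64 67 68 68 67 67 67 63 80 121 134 135 136 135 133 133 133 133
80 270: 86 61 69 69 69 67 67 66 64 64 62 64 60 63 60 55 50 52 53 56 56 58 61 62 62 63 67 65 65 66 65 65 65 65 89 122 135 135 133 135 134 134
82 270: 67 69 68 68 68 65 62 60 62 59 59 49 42 35 34 35 35 37 35 36 36 35 42 48 60 61 64 62 63 66 65 65 66 68 63 60 91 134 135 135 134 131
84 270: 68 69 69 64 64 62 61 59 59 50 40 44 72 96 81 92 97 95 95 88 71 80 61 58 36 45 57 62 62 63 65 63 65 65 64 62 77 120 133 136 134 131
86 270: 68 70 67 65 61 58 58 52 41 37 41 56 65 69 72 73 71 68 69 68 72 69 67 68 48 33 36 47 60 64 62 63 65 65 63
[... 2006 characters left out ...]
52 57 54 54 68 99 110 121 132 131 130 129 129 130 131 133 133 132 131 131 131 130 131
150 270: 116 116 113 104 127 136 144 145 144 144 143 145 146 145 144 144 142 142 139 142 142 141 140 141 142 142 143 142 140 135 115 80 77 77 83 106 116 114 115 116 107 91
190 270: 114 115 117 112 104 131 142 144 143 143 143 143 144 143 145 144 145 145 144 144 145 143 142 141 142 143 143 145 142 130 110 80 77 75 78 76 78 77 75 75 68 62
230 270: 114 114 114 112 107 130 136 144 143 142 142 142 143 143 143 143 143 144 144 142 143 142 142 142 142 143 144 141 138 119 92 78 74 74 77 75 76 75 75 71 60 67
eye_low [(0.68, array([ 96.2, 287.5]))]
eye_high [(0.81, array([ 93.6, 287.6])), (0.16, array([ 98.4, 286.6]))]
```

```bash
cat > hang.py <<'E'
from h import *
import sys
T=np.radians(5.7);Z=np.array([0,0,1.])
exT=ex*np.cos(T)-Z*np.sin(T); zT=ex*np.sin(T)+Z*np.cos(T)
F=lambda u,v,w:PIV+u*exT+v*ey+w*zT
RSEAT=np.column_stack([exT,-ey,-zT])
eH=np.array([.086,0,.1778]);eL=np.array([.086,0,.2738])
def seat(dout,dup,PH=None):
    PH=F(-.101,-.078,.138) if PH is None else PH
    return PH-RSEAT@eH-exT*dout+zT*dup
if __name__=='__main__':
    t=seat(float(sys.argv[1]),float(sys.argv[2]));print('target',t,'PH',F(-.101,-.078,.138));plan(t,RSEAT)
E
python3 hang.py .03 .03
```

```text
target [ 0.5594 -0.0435  0.3656] PH [0.575  0.05   0.1473]
at [ 0.5997 -0.3276  0.3707] shift mm (tool axes now) [282.3987 -51.1896   5.0042]
turn deg [ 0.2756 -5.6573  7.3214]
```

Call:
jog_arm --moves '[[[20,-5,0],[0,0,0],-1],[[40,-9,0],[0,0,0],-1],[[40,-9,0],[0,0,0],-1],[[40,-9,0],[0,0,0],-1],[[40,-9,0],[0,0,0],-1],[[25,-6,0],[0,0,0],-1],[[0,0,0],[0.1,-2.8,3.7],-1],[[0,0,0],[0.1,-2.8,3.6],-1],[[0,0,0],[0,0,0],-1],[[0,0,0],[0,0,0],-1]]'

```text
t: 45.2
position: [0.561, -0.1207, 0.3711]
orientation: [2.344, 1.99, -0.112]
wrist_force: [-1.2, 0.5, -2.2]
finger_gap: 0.01
finger_force: 30.0
```

```bash
python3 hang.py .03 .03
```

```text
target [ 0.5594 -0.0435  0.3656] PH [0.575  0.05   0.1473]
at [ 0.561  -0.1207  0.3711] shift mm (tool axes now) [ 76.1166 -14.1776  -2.005 ]
turn deg [ 0.1307 -0.1129  0.1415]
```

Call:
jog_arm --moves '[[[25,-5,-1],[0.1,-0.1,0.1],-1],[[25,-5,-1],[0,0,0],-1],[[18,-3,0],[0,0,0],-1],[[8,-1,0],[0,0,0],-1],[[0,0,0],[0,0,0],-1],[[0,0,0],[0,0,0],-1]]'

```text
t: 45.8
position: [0.56, -0.0451, 0.3658]
orientation: [2.348, 1.983, -0.117]
wrist_force: [0.0, 0.3, -1.3]
finger_gap: 0.0101
finger_force: 30.0
```

```bash
python3 hang.py .03 .03; python3 - <<'E'
from h import *
from hang import *
p,R=pose();im,c=snap('wrist','w14.png');g=cv2.cvtColor(im,6).astype(int)
for n,X in dict(PHtip=F(-.101,-.078,.151),PH=F(-.101,-.078,.138),PLtip=F(-.101,-.078,.055),PL=F(-.101,-.078,.042),eHtop=p+R@(eH+[0,-.0012,-.014]),eLtop=p+R@(eL+[0,-.0012,-.014]),rimf=F(-.09,-.078,.21)).items(): print(n,proj('',X,c))
for q in 'pintle_low','pintle_high','eye_low','eye_high':
    r=robot.spot_point('wrist',q);print(q,[(round(x['p'],2),np.round(x['centre'],1)) for x in r[:3]])
    r=robot.boxes_of('wrist',q);print('  box',[(round(x['p'],2),np.round(x['box'],1)) for x in r[:2]])
E
```

```text
target [ 0.5594 -0.0435  0.3656] PH [0.575  0.05   0.1473]
at [ 0.56   -0.0451  0.3658] shift mm (tool axes now) [ 1.505  -0.8611  0.0071]
turn deg [ 0.0605  0.0713 -0.1345]
PHtip [287.0826  21.8225]
PH [287.0983  27.787 ]
PLtip [287.1615  51.8266]
PL [287.1679  54.2695]
eHtop [287.4286  94.4571]
eLtop [287.5304  98.1511]
rimf [286.8072 -69.352 ]
pintle_low [(0.83, array([ 53.4, 287.6])), (0.52, array([ 98. , 286.6]))]
  box [(0.74, array([149.8,  33.7, 299.6,  64.5]))]
pintle_high [(0.73, array([ 26.8, 284.7]))]
  box [(0.89, array([151.3,  34.8, 298.8,  68.3]))]
eye_low [(0.79, array([ 99.2, 289.5]))]
  box [(0.62, array([287. , 246.4,  44.2, 347.1]))]
eye_high [(0.58, array([ 93.2, 287.3]))]
  box [(0.94, array([288.1, 244.6,  41.1, 348. ])), (0.17, array([197.1,  83.9,  79.5,  71.8]))]
```

```bash
python3 - <<'E'
from h import *
im=cv2.imread('pics/w14.png');g=cv2.cvtColor(im,6).astype(int)
for r in list(range(2,66,3)): print(r,'258:',' '.join(map(str,g[r,258:316:1])))
E
```

```text
2 258: 137 136 136 137 136 137 135 137 136 138 137 137 137 134 125 113 114 113 113 115 112 113 115 113 114 115 107 63 53 54 52 51 51 51 52 52 48 51 51 50 49 53 52 60 87 88 91 88 88 89 85 88 86 84 86 85 90 89
5 258: 88 86 77 78 78 76 79 80 76 79 80 79 78 76 64 48 47 43 44 44 43 46 44 45 44 46 46 43 45 42 47 44 46 44 41 45 42 44 47 43 42 46 44 55 80 88 87 87 88 88 87 86 86 85 86 87 87 90
8 258: 96 97 97 97 96 97 96 98 96 98 95 97 97 93 79 48 46 43 41 43 45 41 43 43 46 43 46 46 44 43 43 40 41 42 44 42 44 42 43 45 45 44 43 58 86 90 88 90 89 88 88 88 85 89 89 88 90 87
11 258: 95 92 96 94 95 96 97 95 96 96 96 95 98 94 77 45 45 42 44 43 45 44 44 43 43 44 46 43 43 44 43 43 41 46 45 47 44 41 44 45 45 44 45 60 93 94 89 89 88 87 89 86 87 89 89 89 87 87
14 258: 94 96 94 96 94 95 95 98 95 94 96 96 95 96 90 46 46 44 44 45 45 44 45 45 42 45 44 44 43 44 43 43 43 46 44 42 41 45 42 41 44 41 47 60 92 92 89 87 88 89 88 92 90 89 90 91 88 89
17 258: 97 96 96 96 96 96 98 96 98 95 95 96 99 96 89 46 45 41 42 44 43 46 41 45 41 47 49 53 55 54 51 49 48 44 41 43 44 41 45 46 42 42 42 57 87 88 88 88 87 89 89 88 91
[... 2227 characters left out ...]
9 88 87 87 86 87 86 87 88 89 86 88 87 83 53 43 39 40 41 38 41 45 44 45 45 44 42 40 40 42 39 43 56 90 90 90 92 91 90 88 88 89 90 91 91 92 92 90 90 89 89 89
59 258: 91 89 90 90 88 86 88 87 87 86 83 86 84 87 88 88 88 90 88 82 50 42 40 41 40 42 41 41 43 41 42 42 38 41 43 41 41 40 56 91 90 89 90 89 87 87 85 87 89 90 91 90 88 89 89 87 88 85
62 258: 87 90 89 88 88 88 89 90 87 89 88 89 87 88 89 88 90 89 89 81 49 41 40 38 42 40 44 37 43 39 41 42 40 43 40 42 43 44 57 89 89 90 90 89 89 89 87 87 85 87 89 91 87 89 91 89 89 89
65 258: 87 85 88 85 86 87 86 87 88 88 90 89 86 89 85 88 90 88 88 84 56 39 34 35 37 36 38 41 38 41 40 43 39 42 38 39 41 41 60 88 90 91 89 91 91 91 92 91 90 89 89 90 88 89 90 91 90 89
```

Pins and eyes line up to about 0.3 mm laterally. Move 31.5 mm in.

Call:
jog_arm --moves '[[[12,0.1,0],[0,0,0],-1],[[10,0.1,0],[0,0,0],-1],[[7,0.1,0],[0,0,-0.1],-1],[[2.5,0,0],[0,0,0],-1],[[0,0,0],[0,0,0],-1],[[0,0,0],[0,0,0],-1]]'

```text
t: 46.85
position: [0.5654, -0.0131, 0.3628]
orientation: [2.346, 1.986, -0.117]
wrist_force: [-0.7, 0.5, -1.5]
finger_gap: 0.0099
finger_force: 30.0
```

```bash
python3 hang.py 0 .03;  python3 - <<'E'
from h import *
from hang import *
p,R=pose();im,c=snap('wrist','w15.png');g=cv2.cvtColor(im,6).astype(int)
for n,X in dict(PHtip=F(-.101,-.078,.151),PLtip=F(-.101,-.078,.055),eHtop=p+R@(eH+[0,-.0012,-.014]),eHb=p+R@(eH+[0,-.0012,0]),eLtop=p+R@(eL+[0,-.0012,-.014])).items(): print(n,proj('',X,c))
for r in list(range(78,114,2)): print(r,'268:',' '.join(map(str,g[r,268:310])))
E
```

```text
target [ 0.5643 -0.0141  0.3627] PH [0.575  0.05   0.1473]
at [ 0.5654 -0.0131  0.3628] shift mm (tool axes now) [-1.1126 -0.9458  0.2215]
turn deg [0.0828 0.0582 0.0006]
PHtip [287.4622  98.2238]
PLtip [287.3524 100.0171]
eHtop [287.4794  94.5943]
eHb [287.4972  95.4014]
eLtop [287.5595  98.2337]
78 268: 99 97 100 87 66 41 44 43 47 46 48 46 46 47 44 43 44 43 43 43 45 44 41 42 44 45 43 45 46 49 51 48 44 45 56 83 90 89 89 91 93 92
80 268: 98 93 66 42 42 46 44 44 45 43 45 42 45 44 42 46 43 41 40 37 39 41 38 40 42 45 41 46 45 47 47 48 41 45 45 49 61 84 94 92 90 91
82 268: 86 46 43 43 45 42 45 46 42 44 40 41 42 40 35 30 31 32 32 28 32 31 31 29 34 41 42 43 48 43 45 44 47 45 45 47 43 44 65 95 93 91
84 268: 55 43 44 45 43 46 43 43 44 43 40 38 33 35 34 38 37 41 42 45 45 40 36 37 34 35 31 36 42 43 45 43 46 46 45 42 47 43 53 86 91 88
86 268: 41 43 43 46 43 44 42 41 41 39 35 34 34 42 44 42 43 43 44 46 45 44 41 45 45 41 37 30 32 39 40 40 46 45 42 44 44 44 46 66 91 91
88 268: 43 43 44 45 45 44 44 43 39 29 32 40 41 44 43 46 42 44 46 44 46 45 46 44 46 43 43 45 34 33 32 45 44 43 41 43 44 44 42 49 84
[... 918 characters left out ...]
9 67 63 62 60 57 85 93 91
104 268: 86 55 63 65 64 66 66 68 69 69 70 67 62 50 44 43 44 44 48 47 48 43 45 45 48 55 67 74 72 73 73 70 67 65 62 62 61 57 69 94 95 96
106 268: 92 91 71 55 61 60 64 64 64 69 71 70 70 70 69 72 68 65 59 54 59 63 66 69 74 75 75 73 73 73 68 66 66 63 60 55 60 78 93 94 93 91
108 268: 93 93 91 88 67 53 59 61 63 67 68 72 72 70 70 73 73 72 70 72 72 71 71 72 72 71 72 70 69 66 64 62 59 55 58 81 93 91 92 91 91 90
110 268: 91 91 89 91 90 84 50 48 62 63 64 66 66 65 68 68 69 70 67 67 67 68 66 66 65 66 65 65 65 63 60 54 49 76 95 94 93 91 91 93 89 88
112 268: 94 93 93 92 93 90 64 41 42 50 54 59 62 64 63 64 64 62 62 64 64 62 65 62 62 64 60 62 53 55 46 40 56 84 94 94 93 91 90 92 92 89
```

The pin shows through the bore, and the correction is x -1.0 mm. Apply it and lower.

Call:
jog_arm --moves '[[[-1,-0.2,0],[0,0,0],-1],[[0,0,8],[0,0,0],-1],[[0,0,6],[0,0,0],-1],[[0,0,3],[0,0,0],-1],[[0,0,3],[0,0,0],-1],[[0,0,0],[0,0,0],-1],[[0,0,0],[0,0,0],-1]]'

```text
t: 47.6
position: [0.5648, -0.0159, 0.343]
orientation: [2.346, 1.986, -0.116]
wrist_force: [0.0, -0.3, -1.6]
finger_gap: 0.0102
finger_force: 30.0
```

```bash
python3 hang.py 0 .01; python3 - <<'E'
from h import *
from hang import *
print(robot.state()['wrist_force'],robot.state()['ft_torque'])
p,R=pose();im,c=snap('wrist','w16.png');g=cv2.cvtColor(im,6).astype(int)
for n,X in dict(PHtip=F(-.101,-.078,.151),eHtop=p+R@(eH+[0,-.0012,-.014])).items(): print(n,proj('',X,c))
for r in list(range(80,110,2)): print(r,'268:',' '.join(map(str,g[r,268:310])))
E
```

```text
target [ 0.564  -0.016   0.3428] PH [0.575  0.05   0.1473]
at [ 0.5648 -0.0159  0.343 ] shift mm (tool axes now) [-0.1881 -0.7926  0.2877]
turn deg [0.0844 0.0523 0.0072]
[ 0.036  -0.2932 -1.5771] [ 0.0659 -0.0562 -0.0471]
PHtip [287.827   95.2662]
eHtop [287.4305  94.5326]
80 268: 100 95 63 41 43 42 45 46 41 43 43 40 40 42 43 42 40 40 40 38 39 39 39 38 42 43 43 43 44 44 41 45 45 46 47 47 62 85 94 93 93 93
82 268: 85 45 44 46 44 43 44 43 42 44 40 42 39 39 35 32 31 28 29 28 30 27 32 32 34 39 40 43 44 42 46 45 44 47 44 45 45 42 66 90 91 92
84 268: 55 42 43 46 42 44 44 43 42 39 39 36 30 31 35 39 40 43 43 44 45 37 36 43 33 32 31 36 41 40 45 43 45 42 45 46 45 41 48 83 91 91
86 268: 37 44 44 43 46 43 40 42 40 36 30 31 32 42 46 44 45 43 41 44 42 45 44 45 48 41 41 28 31 34 41 42 43 45 44 40 43 44 49 67 94 92
88 268: 43 44 46 42 42 43 42 41 37 30 34 42 46 44 44 44 47 43 49 48 48 45 45 46 44 42 42 40 33 29 31 42 40 43 43 44 44 44 39 51 90 95
90 268: 40 43 40 44 42 42 42 39 34 32 38 43 44 45 47 48 55 61 61 62 62 59 56 53 47 46 44 44 42 33 33 39 40 44 44 42 46 43 41 45 65 94
92 268: 45 44 43 43 
[... 490 characters left out ...]
7 42 46 40 44 40 53 86 93
100 268: 40 40 43 45 40 44 44 44 41 36 32 44 43 40 43 48 48 47 49 49 52 50 49 48 47 43 43 39 40 35 40 44 43 45 44 43 45 44 44 63 92 93
102 268: 62 41 41 44 44 42 41 46 45 43 44 39 37 41 44 42 42 49 49 46 45 45 46 45 45 45 41 36 43 45 46 47 45 45 46 41 41 39 53 86 93 95
104 268: 85 45 40 42 42 41 44 45 42 44 43 45 41 41 38 41 40 41 43 44 43 41 41 39 39 39 44 42 45 45 48 44 44 41 45 44 41 45 70 95 94 96
106 268: 94 88 70 45 41 43 43 43 45 42 44 47 48 44 48 46 47 44 42 45 51 56 56 60 56 60 75 74 67 48 43 43 44 44 41 40 56 81 92 93 93 93
108 268: 92 90 92 86 65 38 41 42 51 52 55 58 60 72 72 74 72 74 71 73 73 72 70 72 73 74 71 70 69 61 48 43 42 39 46 77 93 93 92 93 91 92
```

Pin centred in the bore. Lower to the seat.

Call:
jog_arm --moves '[[[0,-0.2,3],[0,0,0],-1],[[0,0,3],[0,0,0],-1],[[0,0,2],[0,0,0],-1],[[0,0,1],[0,0,0],-1],[[0,0,0],[0,0,0],-1],[[0,0,0],[0,0,0],-1]]'

```text
t: 48.25
position: [0.5644, -0.0168, 0.3341]
orientation: [2.346, 1.986, -0.116]
wrist_force: [0.1, -0.3, -0.8]
finger_gap: 0.01
finger_force: 30.0
```

```bash
python3 hang.py 0 .0; python3 -c "
from h import *
print(robot.state()['wrist_force'],robot.state()['ft_torque'])"
```

```text
target [ 0.5638 -0.017   0.3328] PH [0.575  0.05   0.1473]
at [ 0.5644 -0.0168  0.3341] shift mm (tool axes now) [-0.1447 -0.606   1.3159]
turn deg [0.0876 0.0542 0.002 ]
[ 0.0571 -0.2946 -0.8237] [ 0.1068 -0.0529  0.0466]
```

Call:
jog_arm --moves '[[[0,0,0.8],[0,0,0],-1],[[0,0,0.6],[0,0,0],-1],[[0,0,0],[0,0,0],-1],[[0,0,0],[0,0,0],-1]]'

```text
t: 48.65
position: [0.5644, -0.0169, 0.3327]
orientation: [2.346, 1.986, -0.116]
wrist_force: [0.2, -0.5, -1.3]
finger_gap: 0.0098
finger_force: 30.0
```

Call:
jog_arm --moves '[[[0,0,0.5],[0,0,0],-1],[[0,0,0],[0,0,0],-1],[[0,0,0],[0,0,0],-1]]'

```text
t: 48.95
position: [0.5644, -0.0171, 0.3324]
orientation: [2.346, 1.985, -0.116]
wrist_force: [-1.1, -0.5, 1.9]
finger_gap: 0.0099
finger_force: 30.0
```

Seated: the vertical force turned to pressing. Now loosen to a cage of about 26 mm and raise the fingers 14 mm, so that the body clears the case top.

Call:
jog_arm --moves '[[[0,0,0],[0,0,0],-0.7],[[0,0,0],[0,0,0],-0.4],[[0,0,0],[0,0,0],-0.4],[[0,0,0],[0,0,0],-0.4],[[0,0,-7],[0,0,0],-0.4],[[0,0,-7],[0,0,0],-0.4],[[0,0,0],[0,0,0],-0.4]]' --squeeze 5

```text
t: 49.65
position: [0.565, -0.0153, 0.3476]
orientation: [2.345, 1.985, -0.114]
wrist_force: [-0.3, 1.1, 0.8]
finger_gap: 0.0264
finger_force: 0.0
```

```bash
python3 st.py; python3 - <<'E'
from h import *
from hang import *
p,R=pose();im,c=snap('wrist','w17.png');g=cv2.cvtColor(im,6).astype(int)
q=R.T@(F(-.101,-.078,.042)-p);print('pin low in tool',q)
# eye-high expected when seated: top of eye at pin foot + .014 ; pin tip just below
for n,X in dict(PHtip=F(-.101,-.078,.151),eHtop=F(-.101,-.078,.152),eLtop=F(-.101,-.078,.056),leaftopnear=F(-.101-.012,-.078,.172),leaftopfar=F(-.101-.16,-.078,.172)).items(): print(n,proj('',X,c))
for r in list(range(84,116,3))+[150,200,250]: print(r,'262:',' '.join(map(str,g[r,262:312])))
E
```

```text
49.65 [ 0.565  -0.0153  0.3476] 0.026375286540276134 0.0 [-0.3077  1.0546  0.8112] [ 0.3662  0.4395 -0.6     1.7749  0.3887  1.0632 -0.5599]
pivot in tool mm [186.7955 -80.105  330.2755] tilt [ 4.3362 -4.667  89.9045]
pin low in tool [ 0.0858 -0.002   0.2886]
PHtip [286.6572  96.1089]
eHtop [286.6592  96.0625]
eLtop [286.5408  98.8543]
leaftopnear [286.7589 127.474 ]
leaftopfar [287.2499 420.9903]
84 262: 101 101 99 100 100 98 99 99 101 94 56 48 48 43 40 44 44 44 49 46 46 48 44 45 45 47 49 45 45 48 47 47 42 41 41 44 47 48 46 57 83 94 93 95 94 95 92 92 91 94
87 262: 87 87 88 87 90 89 89 91 89 84 53 39 40 43 47 46 46 48 47 45 43 46 45 43 46 42 46 44 47 45 45 46 48 47 47 44 43 41 44 58 87 93 95 97 96 96 96 93 93 90
90 262: 95 92 95 98 97 97 97 92 74 40 45 47 45 45 43 45 42 43 44 44 41 41 37 40 40 38 35 43 40 45 43 43 43 45 48 45 45 47 47 45 66 92 96 97 96 96 96 95 94 93
93 262: 96 98 98 97 97 97 87 44 44 45 48 45 45 42 43 43 37 36 37 49 59 62 63 65 67 66 63 63 61 59 48 35 43 40 44 43 43 45 43 44 44 54 91 98 96 96 99 98 97 96
96 262: 93 94 92 91 94 86 63 41 44 48 46 45 39 41 40 37 40 46 
[... 919 characters left out ...]
 99 98 85 56 36 39 42 45 43 45 49 50 49 49 50 49 43 46 47 47 46 48 47 49 47 46 47 44 46 42 41 60 91 97 99 99 98 96 94 94 95 97 94
150 262: 95 96 95 97 96 97 95 96 95 97 95 94 102 142 151 159 157 157 155 153 153 153 152 153 152 153 154 154 154 153 152 153 153 154 153 148 123 86 95 96 96 96 97 97 96 96 94 95 98 95
200 262: 142 143 143 144 145 146 146 146 145 144 146 145 148 145 138 151 158 158 158 157 154 155 155 155 157 156 155 155 155 155 154 155 155 153 155 148 125 90 101 99 97 97 98 96 94 96 96 96 96 95
250 262: 98 100 100 98 100 100 100 100 100 100 98 97 97 95 103 129 150 157 157 157 155 155 155 156 155 157 158 159 158 158 158 157 154 154 156 150 126 86 98 97 97 96 96 95 97 96 94 94 95 96
```

The door hangs on its pins at 90° (leaf centre column 287) with the eye about the pin. Swing it towards shut inside the cage of the fingers.

Call:
jog_arm --moves '[[[0.1,-3.7,0],[0,0,2.5],-0.4],[[0.1,-3.7,0],[0,0,2.5],-0.4],[[0.33,-7.5,0],[0,0,5],-0.4],[[0.33,-7.5,0],[0,0,5],-0.4],[[0.33,-7.5,0],[0,0,5],-0.4],[[0.33,-7.5,0],[0,0,5],-0.4],[[0.33,-7.5,0],[0,0,5],-0.4],[[0.33,-7.5,0],[0,0,5],-0.4],[[0,0,0],[0,0,0],-0.4],[[0,0,0],[0,0,0],-0.4]]'

```text
t: 50.7
position: [0.5187, 0.0078, 0.3446]
orientation: [2.815, 1.185, -0.08]
wrist_force: [0.3, -0.3, 0.1]
finger_gap: 0.0261
finger_force: 0.0
```

```bash
cat > dr.py <<'E'
from h import *
from hang import *
p,R=pose();s=robot.state();q=R.T@(F(-.101,-.078,.042)-p);print(s['t'],'pin in tool',q,'F',s['wrist_force'],s['joint_pos'])
x=-R[:,0];print('open angle of tool',np.degrees(np.arctan2(x@(-exT),x@ey)),'tilt',np.degrees(np.arccos(-R[:,2]@zT)))
E
python3 dr.py; python3 - <<'E'
from h import *
im,c=snap('wrist','w18.png');g=cv2.cvtColor(im,6).astype(int)
for r in (150,200,250): print(r,'240:',' '.join(map(str,g[r,240:330:2])))
E
```

```text
50.7 pin in tool [ 0.0854 -0.0009  0.2872] F [ 0.2889 -0.3178  0.1299] [ 0.2636  0.3479 -0.5009  1.8895  0.3082  1.0028 -1.1628]
open angle of tool 55.16596327711465 tilt 0.1281524682107794
150 240: 91 90 91 90 92 89 91 90 79 110 110 111 114 113 110 149 175 176 176 173 172 170 171 171 170 170 168 126 112 111 107 108 107 109 111 110 109 106 107 109 112 109 110 110 109
200 240: 99 105 107 108 109 111 112 110 110 110 107 108 109 115 169 176 176 174 173 173 173 172 172 171 168 126 112 111 109 109 109 107 110 112 112 109 110 108 109 106 104 107 112 111 109
250 240: 162 163 159 159 163 163 162 162 160 157 159 160 104 117 118 115 117 115 119 151 118 115 121 104 107 109 106 106 105 106 108 107 107 103 106 108 108 104 102 105 106 109 106 105 105
```

Call:
jog_arm --moves '[[[0.33,-7.5,0],[0,0,5],-0.4],[[0.33,-7.5,0],[0,0,5],-0.4],[[0.33,-7.5,0],[0,0,5],-0.4],[[0.33,-7.5,0],[0,0,5],-0.4],[[0.33,-7.5,0],[0,0,5],-0.4],[[0.33,-7.5,0],[0,0,5],-0.4],[[0,0,0],[0,0,0],-0.4],[[0,0,0],[0,0,0],-0.4]]'

```text
t: 51.55
position: [0.4962, 0.0458, 0.341]
orientation: [3.016, 0.416, -0.043]
wrist_force: [-0.4, 0.0, -0.1]
finger_gap: 0.0261
finger_force: 0.1
```

```bash
python3 dr.py; python3 - <<'E'
from h import *
im,c=snap('wrist','w19.png');g=cv2.cvtColor(im,6).astype(int)
for r in (130,150,170,200,230): print(r,'230:',' '.join(map(str,g[r,230:330:2])))
E
```

```text
51.55 pin in tool [ 0.0849 -0.0005  0.2871] F [-0.4496  0.0259 -0.124 ] [ 0.1313  0.3097 -0.4271  1.9402  0.2639  0.9771 -1.7318]
open angle of tool 25.207783611419124 tilt 0.11067753477117677
130 230: 89 86 85 87 89 89 91 136 140 137 140 138 138 138 135 121 129 127 129 133 133 130 127 103 106 105 104 105 104 105 105 105 104 106 132 134 132 133 134 134 131 130 131 129 127 126 129 132 130 133
150 230: 89 89 93 139 140 138 138 139 140 140 136 115 113 112 114 112 109 106 122 130 128 141 199 204 205 203 200 199 200 199 198 198 199 174 128 133 133 131 128 128 128 127 129 130 129 128 130 130 133 132
170 230: 136 137 138 140 141 139 113 113 112 115 114 114 112 115 113 112 114 114 113 109 106 196 195 204 204 204 205 203 201 200 200 200 174 111 112 113 113 111 106 114 125 129 127 130 128 127 128 130 130 130
200 230: 107 111 114 111 111 112 105 98 103 113 112 110 113 112 112 111 111 114 113 134 201 160 204 203 200 202 200 199 200 199 195 135 107 113 112 125 130 130 133 133 130 131 130 130 131 133 135 132 132 133
230 230: 136 137 133 131 131 132 133 132 132 136 137 133 134 134 134 132 129 131 116 135 138 140 138 137 136 137 137 138 138 126 132 133 133 132 129 133 134 136 135 133 133 133 133 133 132 131 130 131 134 136
```

Call:
jog_arm --moves '[[[0,0,-20],[0,0,0],-0.4],[[0,0,-30],[0,0,0],-0.4],[[0,0,-50],[0,0,0],-0.4],[[-20,25,-20],[0,0,0],-1],[[-20,25,0],[0,0,0],-1],[[0,30,0],[0,0,0],-1],[[0,0,0],[0,0,0],-1],[[0,0,0],[0,0,0],-1],[[0,0,0],[0,0,0],-1],[[0,0,0],[0,0,0],-1],[[0,0,0],[0,0,0],-1]]'

```text
t: 52.7
position: [0.4807, -0.0286, 0.4692]
orientation: [3.017, 0.413, -0.044]
wrist_force: [-0.5, -0.7, 0.2]
finger_gap: 0.0001
finger_force: 0.0
```

```bash
python3 dr.py; cat > ang.py <<'E'
from h import *
from hang import *
import sys
im,c=snap('wrist',sys.argv[1]);g=cv2.cvtColor(im,6).astype(int)
r0=None
for a in (0,5,10,20,25):
    A=np.radians(a);d=lambda y:F(-.101-(.086+y)*np.sin(A),-.078+(.086+y)*np.cos(A),.172)
    print(a,'leaf top near/far',proj('',d(-.074),c),proj('',d(.074),c),'front face',proj('',F(-.106-(.15)*np.sin(A),-.078+.15*np.cos(A),.172),c))
print('rim front',proj('',F(-.09,.07,.21),c),proj('',F(-.09,-.07,.21),c))
for v in(-.04,0,.04,.06):
    u0=proj('',F(-.15,v,.172),c);u1=proj('',F(-.08,v,.21),c)
    n=36;P=np.linspace(u0,u1,n);print(v,u0,u1,[int(g[int(round(y)),int(round(x))]) if 0<=x<560 and 0<=y<420 else -1 for x,y in P])
E
python3 ang.py w20.png
```

```text
52.7 pin in tool [ 0.125  -0.0794  0.407 ] F [-0.4917 -0.7166  0.1826] [ 0.2721  0.1402 -0.3883  1.817   0.1592  1.2253 -1.4683]
open angle of tool 25.106827832067697 tilt 0.08770319292831336
0 leaf top near/far [163.4299  53.2104] [102.6054 237.5164] front face [112.3231 229.2919]
5 leaf top near/far [164.9173  53.8555] [119.821  243.7498] front face [128.5362 235.2273]
10 leaf top near/far [166.4361  54.3623] [137.1711 248.596 ] front face [144.8962 239.8447]
20 leaf top near/far [169.5232  54.9476] [172.0024 254.1292] front face [177.7866 245.1201]
25 leaf top near/far [171.069   55.0221] [189.3521 254.8176] front face [194.1857 245.7772]
rim front [ 63.3433 236.7259] [124.6295  27.9729]
-0.04 [216.6143 120.6399] [93.0397 71.4933] [81, 84, 80, 80, 76, 64, 61, 61, 59, 59, 61, 60, 59, 60, 60, 82, 59, 97, 162, 102, 102, 146, 59, 59, 59, 60, 58, 61, 58, 59, 56, 153, 156, 152, 79, 35]
0 [196.9513 170.693 ] [ 75.4724 134.5643] [99, 96, 98, 97, 100, 71, 61, 62, 63, 61, 60, 61, 61, 62, 62, 81, 60, 140, 104, 101, 103, 147, 67, 60, 58, 59, 60, 56, 59, 61, 59, 153, 158, 153, 66, 33]
0.04 [178.862  216.7402] [ 59.5929 191.5759] [152, 149, 150, 151, 147, 146, 152, 151, 154, 129, 63, 59, 63, 64, 65, 72, 61, 109, 101, 99, 99, 69, 64, 63, 58, 61, 62, 60, 60, 62, 56, 153, 156, 153, 52, 29]
0.06 [170.3496 238.409 ] [ 52.2118 218.076 ] [152, 152, 145, 147, 149, 155, 150, 148, 152, 148, 146, 147, 148, 147, 108, 64, 61, 149, 97, 100, 101, 63, 61, 66, 62, 60, 64, 62, 63, 62, 65, 153, 158, 156, 88, 21]
```

```bash
python3 - <<'E'
from h import *
from hang import *
from scipy.ndimage import map_coordinates
im=cv2.imread('pics/w20.png');c=cam('wrist');g=cv2.cvtColor(im,6).astype(float)
us=np.arange(-.116,-.088,.0005)
for v in np.arange(-.05,.065,.0125):
    P=np.array([proj('',F(u,v,.172),c) for u in us]);I=map_coordinates(g,[P[:,1],P[:,0]],order=1)
    G=np.gradient(I);print(round(v,4),'front',us[np.argmax(G)],' back',us[np.argmin(G)],I[::5].astype(int))
E
```

```text
-0.05 front -0.106  back -0.09449999999999999 [ 59  60  80  59  97 161 101 103 139  61  58  58]
-0.0375 front -0.106  back -0.09449999999999999 [ 59  60  81  59 113 161 100 101 140  62  59  58]
-0.025 front -0.106  back -0.09449999999999999 [ 60  61  87  60 122 146 101 100 143  63  61  57]
-0.0125 front -0.1065  back -0.09449999999999999 [ 61  60  78  61 134 133 102 101 144  59  59  59]
-0.0 front -0.1065  back -0.09449999999999999 [ 60  61  77  59 135 112 103 100 146  64  62  59]
0.0125 front -0.107  back -0.09449999999999999 [ 61  60  72  60 151 111 100 100 147  61  59  61]
0.025 front -0.107  back -0.09449999999999999 [ 62  60  70  60 130  98  98  98 139  61  60  59]
0.0375 front -0.107  back -0.09449999999999999 [ 61  62  67  59 114  97 100 102 138  64  61  60]
0.05 front -0.1075  back -0.1115 [ 63  64  63  61 119 102  99  94  70  61  61  62]
0.0625 front -0.1075  back -0.09799999999999999 [ 65  61  61  61 107  98  97  91  74  63  62  61]
```

The door has swung to within about 0.8° of shut. Give it a light touch near the free side to make sure.

```bash
cat > push.py <<'E'
from h import *
from hang import *
import sys
RP=np.column_stack([-ey,-exT,-zT])
plan(F(float(sys.argv[1]),.045,float(sys.argv[2])),RP)
E
python3 push.py -.15 .40
```

```text
at [ 0.4807 -0.0288  0.4692] shift mm (tool axes now) [ -6.8336 -86.8983  48.9017]
turn deg [ 0.0677 -0.06   25.0902]
```

Call:
jog_arm --moves '[[[0,0,0],[0,0,8.4],-1],[[0,0,0],[0,0,8.4],-1],[[0,0,0],[0,0,8.3],-1],[[0,0,0],[0,0,0],-1],[[0,0,0],[0,0,0],-1]]'

```text
t: 53.25
position: [0.4807, -0.0291, 0.4694]
orientation: [3.031, -0.247, -0.011]
wrist_force: [-0.1, -0.4, -0.3]
finger_gap: 0.0011
finger_force: 0.0
```

```bash
python3 push.py -.15 .327;python3 dr.py
```

```text
at [ 0.4807 -0.0291  0.4694] shift mm (tool axes now) [-42.939  -76.3335 121.9875]
turn deg [ 0.0579 -0.0861  0.1925]
53.25 pin in tool [ 0.0798 -0.1252  0.4071] F [-0.1474 -0.4066 -0.2886] [ 0.2395  0.1367 -0.3506  1.8188  0.1531  1.224  -1.8964]
open angle of tool 0.19249917026452815 tilt 0.1036945186286408
```

Call:
jog_arm --moves '[[[-43,0,0],[0,0,0.2],-1],[[0,0,40],[0,0,0],-1],[[0,0,42],[0,0,0],-1],[[0,0,40],[0,0,0],-1],[[0,-40,0],[0,0,0],-1],[[0,-36,0],[0,0,0],-1],[[0,-10,0],[0,0,0],-1],[[0,-10,0],[0,0,0],-1],[[0,0,0],[0,0,0],-1],[[0,0,0],[0,0,0],-1]]'

```text
t: 54.25
position: [0.4527, 0.0589, 0.3384]
orientation: [3.03, -0.26, -0.01]
wrist_force: [-0.5, -0.2, -0.5]
finger_gap: 0.0006
finger_force: 0.0
```

```bash
python3 push.py -.12 .327;python3 dr.py
```

```text
at [0.4527 0.0589 0.3384] shift mm (tool axes now) [ -0.9166 -11.332   -0.0606]
turn deg [ 0.0893 -0.0862 -0.2954]
54.25 pin in tool [ 0.1216 -0.0314  0.2851] F [-0.5453 -0.1605 -0.4771] [ 0.0852  0.2427 -0.4112  2.0345  0.231   0.943  -2.2009]
open angle of tool -0.2953332658036213 tilt 0.12412927521408236
```

Call:
jog_arm --moves '[[[0,-5,0],[0,0,0],-1],[[0,-3,0],[0,0,0],-1],[[0,-1,0],[0,0,0],-1],[[0,0,0],[0,0,0],-1],[[0,0,0],[0,0,0],-1]]'

```text
t: 54.75
position: [0.4542, 0.0685, 0.3374]
orientation: [3.03, -0.26, -0.01]
wrist_force: [-0.5, 0.1, 0.7]
finger_gap: 0.0006
finger_force: 0.0
```

Call:
jog_arm --moves '[[[0,-1,0],[0,0,0],-1],[[0,0,0],[0,0,0],-1],[[0,0,0],[0,0,0],-1]]'

```text
t: 55.05
position: [0.4544, 0.0696, 0.3373]
orientation: [3.03, -0.26, -0.01]
wrist_force: [0.0, -0.7, -0.4]
finger_gap: 0.0008
finger_force: 0.0
```

Call:
jog_arm --moves '[[[0,-1,0],[0,0,0],-1],[[0,0,0],[0,0,0],-1],[[0,0,0],[0,0,0],-1]]'

```text
t: 55.35
position: [0.4546, 0.0706, 0.3372]
orientation: [3.03, -0.26, -0.01]
wrist_force: [-1.3, -0.3, 0.5]
finger_gap: 0.0003
finger_force: 0.0
```

Call:
jog_arm --moves '[[[0,-1,0],[0,0,0],-1],[[0,0,0],[0,0,0],-1],[[0,0,0],[0,0,0],-1]]'

```text
t: 55.65
position: [0.4547, 0.0716, 0.3371]
orientation: [3.03, -0.26, -0.01]
wrist_force: [0.0, -0.1, -0.3]
finger_gap: 0.0003
finger_force: 0.0
```

Call:
jog_arm --moves '[[[0,-1,0],[0,0,0],-1],[[0,0,0],[0,0,0],-1],[[0,0,0],[0,0,0],-1]]'

```text
t: 55.95
position: [0.4549, 0.0726, 0.337]
orientation: [3.03, -0.26, -0.01]
wrist_force: [0.0, 0.1, -0.3]
finger_gap: 0.0004
finger_force: 0.0
```

Call:
jog_arm --moves '[[[0,-1,0],[0,0,0],-1],[[0,0,0],[0,0,0],-1],[[0,0,0],[0,0,0],-1]]'

```text
t: 56.25
position: [0.4551, 0.0736, 0.3369]
orientation: [3.03, -0.26, -0.01]
wrist_force: [-0.1, 0.1, 0.1]
finger_gap: 0.0004
finger_force: 0.0
```

```bash
python3 push.py -.12 .327;python3 dr.py; python3 - <<'E'
from h import *
from hang import *
for k in range(4): print(robot.get_image('side') is not None, robot.state()['wrist_force'],robot.state()['ft_torque'])
E
```

```text
at [0.4551 0.0736 0.3369] shift mm (tool axes now) [-0.7644  3.5849 -0.0444]
turn deg [ 0.0582 -0.0862 -0.2886]
56.25 pin in tool [ 0.1217 -0.0163  0.2851] F [-0.1441  0.1372  0.0821] [ 0.0608  0.254  -0.419   2.025   0.2357  0.9459 -2.2347]
open angle of tool -0.2885799484117313 tilt 0.10404386391055707
True [ 0.7401  0.8822 -0.4371] [ 0.1399 -0.0185  0.0341]
True [ 0.1815 -0.1017  0.0324] [0.1284 0.0103 0.0076]
True [-0.1694  0.2736  0.3291] [ 0.1381 -0.0123 -0.0038]
True [ 0.2286 -0.6846 -0.825 ] [ 0.1674 -0.0084  0.0284]
```

Call:
jog_arm --moves '[[[0,-1,0],[0,0,0],-1],[[0,0,0],[0,0,0],-1],[[0,0,0],[0,0,0],-1]]'

```text
t: 56.75
position: [0.4552, 0.0745, 0.3368]
orientation: [3.03, -0.26, -0.01]
wrist_force: [0.5, 0.6, -0.4]
finger_gap: 0.0002
finger_force: 0.0
```

Call:
jog_arm --moves '[[[0,-1,0],[0,0,0],-1],[[0,0,0],[0,0,0],-1],[[0,0,0],[0,0,0],-1]]'

```text
t: 57.05
position: [0.4554, 0.0752, 0.3367]
orientation: [3.03, -0.26, -0.01]
wrist_force: [-0.7, -1.9, 1.8]
finger_gap: 0.0003
finger_force: 1.0
```

Call:
jog_arm --moves '[[[0,-1,0],[0,0,0],-1],[[0,0,0],[0,0,0],-1],[[0,0,0],[0,0,0],-1]]'

```text
t: 57.35
position: [0.4556, 0.0762, 0.3367]
orientation: [3.03, -0.26, -0.01]
wrist_force: [-0.4, -4.3, 2.0]
finger_gap: 0.0004
finger_force: 2.1
```

```bash
python3 - <<'E'
from h import *
from hang import *
from scipy.ndimage import map_coordinates
print(np.mean([robot.state()['wrist_force'] for k in range(1)],0))
im,c=snap('wrist','w21.png');g=cv2.cvtColor(im,6).astype(float)
us=np.arange(-.116,-.088,.0005)
for w in (.172,):
  for v in np.arange(-.05,.03,.0125):
    P=np.array([proj('',F(u,v,w),c) for u in us])
    if P[:,1].max()>415: continue
    I=map_coordinates(g,[P[:,1],P[:,0]],order=1)
    G=np.gradient(I);print(round(v,4),P[0],'front',us[np.argmax(G)],' back',us[np.argmin(G)],I[::4].astype(int))
E
```

```text
[-0.3743 -4.318   1.9831]
-0.05 [290.8705  67.7769] front -0.104  back -0.09049999999999998 [134 134 132 100  89  87 162 170 142 144 142 138 190  86  87]
-0.0375 [290.9929 103.9501] front -0.104  back -0.09099999999999998 [133 139 130  94  88 129 166 151 140 141 140 138 189  86  87]
-0.025 [291.1085 138.0959] front -0.1045  back -0.09099999999999998 [114 114 114  91  88 132 172 152 141 139 141 136 190  86  87]
-0.0125 [291.2178 170.38  ] front -0.1045  back -0.09099999999999998 [104 105 105  89  90 131 179 155 141 142 140 136 188  87  86]
-0.0 [291.3212 200.9506] front -0.1045  back -0.09099999999999998 [133 135 132  92  90 128 180 141 139 141 137 135 188  88  88]
0.0125 [291.4194 229.9406] front -0.09249999999999999  back -0.1105 [192 195 188  91  89 124 136 139 138 137 138 135 190  88  88]
0.025 [291.5126 257.4696] front -0.1065  back -0.09099999999999998 [ 52  42  52  50  50 126 134 136 135 134 132 100 178  88  87]
```

Firm contact, so the door is shut on its bumper. Back off and look.

Call:
jog_arm --moves '[[[0,1,0],[0,0,0],-1],[[0,1,0],[0,0,0],-1],[[0,1,0],[0,0,0],-1],[[0,5,0],[0,0,0],-1],[[0,30,0],[0,0,0],-1],[[0,40,0],[0,0,0],-1],[[0,20,-40],[0,0,0],1],[[0,0,-50],[0,0,0],1],[[43,0,-50],[0,0,0],1],[[0,0,0],[0,0,0],1],[[0,0,0],[0,0,0],1]]'

```text
t: 58.5
position: [0.4732, -0.0126, 0.474]
orientation: [3.031, -0.26, -0.008]
wrist_force: [0.2, -0.6, -0.2]
finger_gap: 0.0372
finger_force: 0.0
```

```bash
python3 dr.py; cat > chk.py <<'E'
from h import *
from hang import *
from scipy.ndimage import map_coordinates
import sys
im,c=snap('wrist',sys.argv[1]);g=cv2.cvtColor(im,6).astype(float)
def scan(w,us,vs):
  for v in vs:
    P=np.array([proj('',F(u,v,w),c) for u in us])
    if P.min()<0 or P[:,1].max()>415 or P[:,0].max()>555: continue
    I=map_coordinates(g,[P[:,1],P[:,0]],order=1)
    G=np.gradient(I);print(w,round(v,4),'rise',round(us[np.argmax(G)],4),'fall',round(us[np.argmin(G)],4))
scan(.172,np.arange(-.116,-.088,.0005),np.arange(-.05,.07,.025))
scan(.21,np.arange(-.1,-.074,.0005),np.arange(-.05,.07,.03))
E
python3 chk.py w22.png; python3 - <<'E'
from h import *
snap('side','side5.png');snap('top','top6.png')
for n in('side','top','wrist'):
    for q in('polish1','eye_low','eye_high'):
        r=robot.spot_point(n,q);print(n,q,[(round(x['p'],2),np.round(x['centre'],1)) for x in r[:4]])
E
```

```text
58.5 pin in tool [ 0.0883 -0.1112  0.4135] F [ 0.1724 -0.6005 -0.1907] [ 0.2271  0.1206 -0.3715  1.8265  0.148   1.234  -1.9359]
open angle of tool -0.31180695221893223 tilt 0.15960366755409805
0.172 -0.05 rise -0.106 fall -0.095
0.172 -0.025 rise -0.106 fall -0.095
0.172 0.0 rise -0.1065 fall -0.095
0.172 0.025 rise -0.107 fall -0.095
0.172 0.05 rise -0.1075 fall -0.1055
0.21 -0.05 rise -0.09 fall -0.0825
0.21 -0.02 rise -0.09 fall -0.0825
0.21 0.01 rise -0.09 fall -0.0825
0.21 0.04 rise -0.09 fall -0.0825
0.21 0.07 rise -0.09 fall -0.0825
side polish1 [(0.64, array([271.8, 347. ])), (0.52, array([241.4, 370.3]))]
side eye_low []
side eye_high []
top polish1 [(0.67, array([272.7, 365.1])), (0.52, array([282.3, 313.9]))]
top eye_low [(0.3, array([151.3, 303.8]))]
top eye_high [(0.75, array([212.4, 383.8]))]
wrist polish1 [(0.86, array([154.7, 443.8])), (0.66, array([200.6, 344.5]))]
wrist eye_low [(0.65, array([ 95.2, 181.5]))]
wrist eye_high [(0.83, array([ 98.2, 150.3])), (0.46, array([169.6, 195.1]))]
```

The rim is exactly where modelled and the door sits on its bumper. The red bottle has been knocked aside, so I measure the bottles again.

```bash
python3 - <<'E'
from h import *
c=cam('wrist');S,T=cam('side'),cam('top')
for n,w,s,t in(('red',(200.6,344.5),(271.8,347),(282.3,313.9)),('blue',(154.7,443.8),(241.4,370.3),(272.7,365.1))):
    print(n,tri([ray('',w,c),ray('',s,S),ray('',t,T)]),onz('',w,0,c),onz('',s,0,S),onz('',t,0,T))
im=cv2.imread('pics/w22.png');hsv=cv2.cvtColor(im,cv2.COLOR_BGR2HSV)
red=((hsv[...,0]<9)|(hsv[...,0]>172))&(hsv[...,1]>140)&(hsv[...,2]>90);blue=(hsv[...,0]>100)&(hsv[...,0]<130)&(hsv[...,1]>130)
dark=im.max(2)<45
for n,m in(('red',red),('blue',blue)):
    m=m.astype(np.uint8);N,l,st,ce=cv2.connectedComponentsWithStats(m);o=np.argsort(-st[1:,4])[:3]+1;print(n,st[o],ce[o])
EOF=0
for n,(r,cc) in(('red',(200,344)),('blue',(155,444))):
    d=dark[r-45:r+45,cc-45:cc+45].astype(np.uint8);N,l,st,ce=cv2.connectedComponentsWithStats(d);o=np.argsort(-st[1:,4])[:2]+1
    print(n,'dark',st[o],ce[o]+[cc-45,r-45])
# other coloured bottles?
t=cv2.imread('pics/top6.png');h=cv2.cvtColor(t,cv2.COLOR_BGR2HSV)
for nm,m in dict(green=(h[...,0]>40)&(h[...,0]<85)&(h[...,1]>110)&(h[...,2]>50),red=((h[...,0]<8)|(h[...,0]>172))&(h[...,1]>150)&(h[...,2]>110)).items():
    N,l,st,ce=cv2.connectedComponentsWithStats(m.astype(np.uint8));print(nm,[(s[4],np.round(q)) for s,q in zip(st[1:],ce[1:]) if s[4]>15])
E
```

```text
red (array([ 0.4105, -0.1327,  0.0087]), [0.004354816264371659, 0.0029928422880798203, 0.005621215819363413]) [ 0.406  -0.1307  0.    ] [ 0.4176 -0.1383  0.    ] [ 0.4098 -0.1388  0.    ]
blue (array([ 0.4417, -0.2788, -0.008 ]), [0.000735072341201395, 0.002866491668163897, 0.0022377826444609484]) [ 0.4432 -0.2752  0.    ] [ 0.4392 -0.2684  0.    ] [ 0.4396 -0.2787  0.    ]
red [[336 188  29  29 295]
 [342 203   2   2   2]
 [345 197   1   1   1]] [[348.7017 198.261 ]
 [342.5    203.5   ]
 [345.     197.    ]]
blue [[433 142  34  28 554]
 [378 401   2   2   2]
 [  4 138   1   1   1]] [[446.8935 154.5812]
 [378.5    401.5   ]
 [  4.     138.    ]]
red dark [[ 49  45  18  17 128]
 [ 59  54   2   2   2]] [[355.8984 206.3359]
 [358.5    209.5   ]]
blue dark [[ 52  41  25  17 308]] [[463.1234 158.8019]]
green []
red [(np.int32(39), array([540., 279.]))]
```

```bash
python3 - <<'E'
from h import *
plan([.41,-.135,.36],RG)
c=cam('wrist')
for n,X in dict(red=[.41,-.135,0],redc=[.41,-.135,.062],blue=[.442,-.276,0],bluec=[.442,-.276,.062]).items(): print(n,proj('',X,c))
E
```

```text
at [ 0.473  -0.0125  0.4736] shift mm (tool axes now) [-41.4517 119.425  126.1828]
turn deg [ 5.7559 -0.0937 -0.2874]
red [347.2085 197.245 ]
redc [360.7437 210.1968]
blue [444.3602 155.446 ]
bluec [471.6921 162.6291]
```

Call:
jog_arm --moves '[[[0,0,0],[5.7,0,-0.3],1],[[-14,44,0],[0,0,0],1],[[-14,44,0],[0,0,0],1],[[-14,43,0],[0,0,0],1],[[0,0,38],[0,0,0],1],[[0,0,38],[0,0,0],1],[[0,0,38],[0,0,0],1],[[0,0,0],[0,0,0],1],[[0,0,0],[0,0,0],1]]'

```text
t: 60.0
position: [0.4104, -0.1349, 0.3604]
orientation: [3.13, -0.26, 0.001]
wrist_force: [0.4, -0.2, -0.2]
finger_gap: 0.0877
finger_force: 0.0
```

```bash
cat > bot.py <<'E'
from h import *
import sys
col=sys.argv[1];f=sys.argv[2]
p,R=pose();im,c=snap('wrist',f);hsv=cv2.cvtColor(im,cv2.COLOR_BGR2HSV)
print(p,robot.state()['finger_gap'],robot.state()['joint_pos'])
m=(((hsv[...,0]<11)|(hsv[...,0]>172))&(hsv[...,1]>140)&(hsv[...,2]>60)) if col=='red' else (hsv[...,0]>100)&(hsv[...,0]<130)&(hsv[...,1]>130)
m=m.astype(np.uint8);m[330:]=0;N,l,st,ce=cv2.connectedComponentsWithStats(m);j=1+np.argmax(st[1:,4]);print('body',st[j],ce[j])
x,y,w,h=st[j][:4];pp=np.argwhere(l==j)[:,::-1].astype(np.float32)
k=cv2.convexHull(pp);(e0,e1),r=cv2.minEnclosingCircle(k);print('circle',e0,e1,r)
# cap: dark near
d=(im.max(2)<50).astype(np.uint8);mask=np.zeros_like(d);cv2.circle(mask,(int(e0),int(e1)),int(2.2*r),1,-1);d*=mask
N,l2,st2,ce2=cv2.connectedComponentsWithStats(d);o=np.argsort(-st2[1:,4])[:3]+1;print('dark',st2[o],ce2[o])
from scipy.optimize import least_squares
# fit hull by projected bottom circle z=0 and shoulder z=.03
a=np.linspace(0,2*np.pi,60)
def sil(q):
    P=[proj('',[q[0]+.018*np.cos(t),q[1]+.018*np.sin(t),z],c) for t in a for z in(0,.03)]
    P=np.array(P);return np.r_[P.min(0),P.max(0)]
obs=np.array([x-.5,y-.5,x+w-.5,y+h-.5])
s=least_squares(lambda q:sil(q)-obs,onz('',(e1,e0),.015,c)[:2],diff_step=1e-4);print('fit',s.x,s.fun)
X=s.x;print('cap pred',proj('',[*X,.033],c),proj('',[*X,.062],c))
plan([X[0],X[1],.38],RG)
E
python3 bot.py red w23.png
```

```text
[ 0.4104 -0.1349  0.3604] 0.08790224817844951 [ 0.4335  0.1446 -0.2502  2.0788  0.0461  0.92   -1.5783]
body [268 174  37  38 758] [285.8047 189.529 ]
circle 285.69635009765625 193.62303161621094 19.899282455444336
dark [[276 190  20  26 422]] [[285.7938 202.5664]]
fit [ 0.4111 -0.1342] [-0.9814 -2.8931  0.9821  2.887 ]
cap pred [285.9982 196.6488] [285.935  205.4705]
at [ 0.4109 -0.135   0.3613] shift mm (tool axes now) [  0.2041  -0.7318 -18.7497]
turn deg [ 0.0597 -0.1801  0.0258]
```

Call:
jog_arm --moves '[[[0,0.3,40],[0,0,0],1],[[0,0,40],[0,0,0],1],[[0,0,40],[0,0,0],1],[[0,0,22],[0,0,0],1],[[0,0,0],[0,0,0],0],[[0,0,0],[0,0,0],-1],[[0,0,0],[0,0,0],-1],[[0,0,0],[0,0,0],-1],[[0,0,0],[0,0,0],-1],[[0,0,0],[0,0,0],-1],[[0,0,0],[0,0,0],-1],[[0,0,0],[0,0,0],-1],[[0,0,0],[0,0,0],-1],[[0,0,0],[0,0,0],-1],[[0,0,0],[0,0,0],-1],[[0,0,0],[0,0,0],-1]]' --squeeze 12

```text
t: 61.65
position: [0.4103, -0.1354, 0.2177]
orientation: [3.13, -0.26, 0.002]
wrist_force: [0.1, -0.1, -1.6]
finger_gap: 0.0176
finger_force: 12.0
```

```bash
cat > place.py <<'E'
from h import *
from hang import *
import sys
v=float(sys.argv[1]);zg=float(sys.argv[2]);up=float(sys.argv[3])  # zg = TCP height above bottle base when gripped
RP=np.column_stack([-ey,-exT,-zT])
plan(F(-.045,v,.185+zg+up),RP)
E
python3 st.py; python3 place.py .040 .2185 .08
```

```text
61.65 [ 0.4103 -0.1354  0.2177] 0.017582737289576218 11.999651044607162 [ 0.112  -0.1199 -1.5874] [ 0.3882  0.3814 -0.2167  2.2113  0.153   0.5606 -1.6796]
pivot in tool mm [  53.5477 -297.0596  217.5311] tilt [ -0.1427  -0.0915 179.9857]
at [ 0.4103 -0.1354  0.2177] shift mm (tool axes now) [  14.3186 -299.8191 -268.1135]
turn deg [-5.6417 -0.0915  0.0096]
```

Call:
jog_arm --moves '[[[0,0,-20],[0,0,0],-1],[[0,0,-45],[0,0,0],-1],[[0,0,-45],[0,0,0],-1],[[0,0,-45],[0,0,0],-1],[[0,0,-45],[0,0,0],-1],[[0,0,-45],[0,0,0],-1],[[0,0,-25],[0,0,0],-1],[[2,-40,0],[0,0,0],-1],[[2,-40,0],[0,0,0],-1],[[2,-40,0],[0,0,0],-1],[[2,-40,0],[0,0,0],-1],[[2,-40,0],[0,0,0],-1],[[2,-40,0],[0,0,0],-1],[[2,-40,0],[0,0,0],-1],[[0,-20,0],[-5.6,0,0],-1],[[0,0,0],[0,0,0],-1],[[0,0,0],[0,0,0],-1]]'

```text
t: 63.35
position: [0.4731, 0.1586, 0.487]
orientation: [3.034, -0.25, -0.011]
wrist_force: [0.7, -0.4, -1.0]
finger_gap: 0.0173
finger_force: 12.0
```

```bash
python3 place.py .040 .2185 .0;python3 st.py
```

```text
at [0.4731 0.1586 0.487 ] shift mm (tool axes now) [ 0.3878  0.225  81.4461]
turn deg [-0.1036 -0.0384  0.1005]
63.35 [0.4731 0.1586 0.487 ] 0.017346410465614526 11.999464631080627 [ 0.714  -0.3716 -0.9793] [ 0.0249  0.1901 -0.5485  1.731   0.1807  1.3138 -2.3055]
pivot in tool mm [ 40.1956 -43.9752 485.0535] tilt [ -0.0524  -8.7823 179.6832]
```

Call:
jog_arm --moves '[[[0,0,30],[0,0,0],-1],[[0,0,30],[0,0,0],-1],[[0,0,12],[0,0,0],-1],[[0,0,5],[0,0,0],-1],[[0,0,3],[0,0,0],-1],[[0,0,0.5],[0,0,0],-1],[[0,0,0],[0,0,0],-1],[[0,0,0],[0,0,0],-1]]'

```text
t: 64.15
position: [0.4722, 0.1509, 0.4081]
orientation: [3.033, -0.252, -0.008]
wrist_force: [-0.1, -0.3, -0.1]
finger_gap: 0.0179
finger_force: 12.0
```

Call:
jog_arm --moves '[[[0,0,0.6],[0,0,0],-1],[[0,0,0],[0,0,0],-1],[[0,0,0],[0,0,0],-1]]'

```text
t: 64.45
position: [0.472, 0.1507, 0.4069]
orientation: [3.033, -0.252, -0.01]
wrist_force: [-0.2, 0.3, -0.3]
finger_gap: 0.0176
finger_force: 12.0
```

Call:
jog_arm --moves '[[[0,0,0.8],[0,0,0],-1],[[0,0,0],[0,0,0],-1],[[0,0,0],[0,0,0],-1]]'

```text
t: 64.75
position: [0.472, 0.1505, 0.406]
orientation: [3.033, -0.252, -0.01]
wrist_force: [-0.2, 0.4, -0.0]
finger_gap: 0.0173
finger_force: 12.0
```

```bash
python3 place.py .040 .2177 .0
```

```text
at [0.472  0.1505 0.406 ] shift mm (tool axes now) [0.2016 0.0605 0.8102]
turn deg [-0.0411 -0.0954  0.0039]
```

Call:
jog_arm --moves '[[[0,0,0.7],[0,0,0],-1],[[0,0,0],[0,0,0],-1],[[0,0,0],[0,0,0],-1]]'

```text
t: 65.05
position: [0.472, 0.1504, 0.4053]
orientation: [3.032, -0.252, -0.01]
wrist_force: [0.4, -0.1, 0.5]
finger_gap: 0.0177
finger_force: 12.0
```

Call:
jog_arm --moves '[[[0,0,0.6],[0,0,0],-1],[[0,0,0],[0,0,0],-1],[[0,0,0],[0,0,0],-1]]'

```text
t: 65.35
position: [0.472, 0.1505, 0.4049]
orientation: [3.033, -0.252, -0.009]
wrist_force: [-0.5, 0.6, 1.3]
finger_gap: 0.0178
finger_force: 12.0
```

Call:
jog_arm --moves '[[[0,0,0],[0,0,0],-0.5],[[0,0,0],[0,0,0],-0.2],[[0,0,0],[0,0,0],-0.1],[[0,0,0],[0,0,0],-0.1],[[0,0,0],[0,0,0],-0.1],[[0,0,-30],[0,0,0],-0.1],[[0,0,-35],[0,0,0],-0.1],[[0,0,0],[5.6,0,0],1],[[4,43,0],[0,0,0],1],[[4,43,0],[0,0,0],1],[[4,43,0],[0,0,0],1],[[4,43,0],[0,0,0],1],[[4,43,0],[0,0,0],1],[[4,43,0],[0,0,0],1],[[4,43,0],[0,0,0],1],[[4,43,0],[0,0,0],1],[[4,43,0],[0,0,0],1],[[4,43,0],[0,0,0],1],[[0,0,50],[0,0,0],1],[[0,0,50],[0,0,0],1]]'

```text
t: 67.35
position: [0.4414, -0.2758, 0.3697]
orientation: [3.127, -0.265, 0.008]
wrist_force: [0.6, 0.2, -1.3]
finger_gap: 0.0876
finger_force: 0.0
```

```bash
python3 bot.py blue w24.png; python3 - <<'E'
from h import *
from hang import *
snap('top','top7.png');snap('side','side6.png')
for n in('top','side'):
    r=robot.spot_point(n,'polish1');print(n,[(round(x['p'],2),np.round(x['centre'],1)) for x in r[:4]])
    print('want',proj(n,F(-.045,.04,.185))[::-1])
E
```

```text
[ 0.4414 -0.2758  0.3697] 0.08756367326181372 [ 0.6316  0.2869 -0.2027  1.8933  0.0685  0.9756 -1.34  ]
body [265 173  26  31 311] [274.7138 184.2315]
circle 279.5 188.5 16.80783462524414
dark [[273 184  20  25 401]
 [288 170   1   1   1]
 [293 173   1   1   1]] [[282.2594 196.0623]
 [288.     170.    ]
 [293.     173.    ]]
fit [ 0.4471 -0.2685] [-5.9898 -5.6414  5.9947  5.7588]
cap pred [277.4377 191.8013] [276.6433 199.7822]
at [ 0.4391 -0.2738  0.3611] shift mm (tool axes now) [  6.9207  -6.5864 -18.9298]
turn deg [-0.1303  0.4123 -0.0676]
top [(0.48, array([255.2, 205.4])), (0.36, array([245.6, 225.5]))]
want [253.8689 206.0527]
side [(0.74, array([262.9, 241.4])), (0.72, array([240.9, 365.9]))]
want [263.1  241.97]
```

```bash
sed -i 's/hsv\[...,0\]>100)&(hsv\[...,0\]<130)&(hsv\[...,1\]>130)/hsv[...,0]>100)\&(hsv[...,0]<135)\&(hsv[...,1]>90)/' bot.py; python3 bot.py blue w25.png
```

```text
[ 0.4424 -0.2741  0.3719] 0.0877488471610728 [ 0.6304  0.2758 -0.2039  1.8783  0.0669  0.9884 -1.3385]
body [267 169  36  37 630] [284.3    184.7333]
circle 284.5 187.72222900390625 19.255537033081055
dark [[275 184  20  24 397]
 [299 177   1   1   1]] [[284.728  195.6574]
 [299.     177.    ]]
fit [ 0.447  -0.2729] [-0.8838 -2.5796  0.8848  2.5711]
cap pred [284.489  190.6999] [284.3137 198.5895]
at [ 0.4426 -0.2742  0.3725] shift mm (tool axes now) [ 4.1291 -1.9458 -7.5009]
turn deg [ 0.1216 -0.2926  0.0462]
```

Call:
jog_arm --moves '[[[4,-1,0],[0.1,-0.3,0],1],[[0,0,40],[0,0,0],1],[[0,0,40],[0,0,0],1],[[0,0,40],[0,0,0],1],[[0,0,20],[0,0,0],1],[[0,0,0],[0,0,0],1],[[0,0,0],[0,0,0],1]]'

```text
t: 68.35
position: [0.4463, -0.2738, 0.2313]
orientation: [-3.13, 0.26, 0.003]
wrist_force: [-0.9, -0.5, 0.6]
finger_gap: 0.0879
finger_force: 0.0
```

```bash
python3 - <<'E'
from h import *
plan([.447,-.2729-.0012,.218],RG)
E
```

```text
at [ 0.4463 -0.2738  0.2313] shift mm (tool axes now) [ 0.7943  0.2166 13.3222]
turn deg [-0.0125  0.1053  0.0318]
```

Call:
jog_arm --moves '[[[0.8,0.2,13.3],[0,0,0],1],[[0,0,0],[0,0,0],0],[[0,0,0],[0,0,0],-1],[[0,0,0],[0,0,0],-1],[[0,0,0],[0,0,0],-1],[[0,0,0],[0,0,0],-1],[[0,0,0],[0,0,0],-1],[[0,0,0],[0,0,0],-1],[[0,0,0],[0,0,0],-1],[[0,0,0],[0,0,0],-1],[[0,0,0],[0,0,0],-1],[[0,0,0],[0,0,0],-1],[[0,0,0],[0,0,0],-1],[[0,0,0],[0,0,0],-1]]' --squeeze 12

```text
t: 69.75
position: [0.446, -0.2739, 0.2166]
orientation: [-3.13, 0.26, 0.005]
wrist_force: [0.9, 0.2, -1.5]
finger_gap: 0.0177
finger_force: 12.0
```

```bash
python3 st.py; python3 place.py -.040 .218 .08
```

```text
69.75 [ 0.446  -0.2739  0.2166] 0.017664283477361254 11.994045674800873 [ 0.8587  0.2073 -1.4641] [ 0.5969  0.4952 -0.1768  2.0003  0.1369  0.6609 -1.4042]
pivot in tool mm [  -3.3909 -427.3655  216.9367] tilt [  0.3166   0.0692 179.9889]
at [ 0.446  -0.2739  0.2166] shift mm (tool axes now) [  34.9027 -430.9252 -268.2796]
turn deg [-5.7441  0.2009  0.0209]
```

Call:
jog_arm --moves '[[[0,0,-20],[0,0,0],-1],[[0,0,-45],[0,0,0],-1],[[0,0,-45],[0,0,0],-1],[[0,0,-45],[0,0,0],-1],[[0,0,-45],[0,0,0],-1],[[0,0,-45],[0,0,0],-1],[[35,0,-25],[0,0,0],-1],[[0,-40,0],[0,0,0],-1],[[0,-40,0],[0,0,0],-1],[[0,-40,0],[0,0,0],-1],[[0,-40,0],[0,0,0],-1],[[0,-40,0],[0,0,0],-1],[[0,-40,0],[0,0,0],-1],[[0,-40,0],[0,0,0],-1],[[0,-40,0],[0,0,0],-1],[[0,-40,0],[0,0,0],-1],[[0,-40,0],[0,0,0],-1],[[0,-31,0],[-5.7,0,0],-1],[[0,0,0],[0,0,0],-1],[[0,0,0],[0,0,0],-1]]'

```text
t: 71.75
position: [0.5523, 0.1461, 0.4863]
orientation: [3.034, -0.248, -0.019]
wrist_force: [0.4, 0.8, -0.4]
finger_gap: 0.0175
finger_force: 12.0
```

```bash
python3 place.py -.040 .217 .0;python3 st.py
```

```text
at [0.5523 0.1461 0.4863] shift mm (tool axes now) [ 0.624   1.0439 82.3335]
turn deg [-0.0575  0.24    0.1897]
71.75 [0.5523 0.1461 0.4863] 0.01754572669556905 11.993870884180069 [ 0.4446  0.8307 -0.401 ] [-0.021   0.3133 -0.4527  1.5735  0.2179  1.3518 -2.2468]
pivot in tool mm [-37.5434 -43.6817 484.5422] tilt [  0.3909  -8.8508 179.6041]
```

Call:
jog_arm --moves '[[[0.6,1,30],[0,0.2,0.2],-1],[[0,0,30],[0,0,0],-1],[[0,0,12],[0,0,0],-1],[[0,0,5],[0,0,0],-1],[[0,0,3],[0,0,0],-1],[[0,0,1],[0,0,0],-1],[[0,0,0],[0,0,0],-1],[[0,0,0],[0,0,0],-1]]'

```text
t: 72.55
position: [0.5517, 0.1364, 0.4071]
orientation: [3.033, -0.257, -0.01]
wrist_force: [-0.0, -0.2, -1.3]
finger_gap: 0.0175
finger_force: 12.0
```

```bash
python3 place.py -.040 .217 .0
```

```text
at [0.5517 0.1364 0.4071] shift mm (tool axes now) [-0.6905 -0.8833  2.5653]
turn deg [-0.0755 -0.0714 -0.1656]
```

Call:
jog_arm --moves '[[[-0.6,-0.8,1.5],[0,0,0],-1],[[0,0,0.7],[0,0,0],-1],[[0,0,0],[0,0,0],-1],[[0,0,0],[0,0,0],-1]]'

```text
t: 72.95
position: [0.551, 0.1369, 0.404]
orientation: [3.032, -0.257, -0.012]
wrist_force: [0.2, -0.0, -0.5]
finger_gap: 0.0177
finger_force: 12.0
```

Call:
jog_arm --moves '[[[0,0,0.7],[0,0,0],-1],[[0,0,0],[0,0,0],-1],[[0,0,0],[0,0,0],-1]]'

```text
t: 73.25
position: [0.5511, 0.1368, 0.4038]
orientation: [3.032, -0.257, -0.011]
wrist_force: [0.2, -0.2, 5.1]
finger_gap: 0.0176
finger_force: 12.0
```

Call:
jog_arm --moves '[[[0,0,-0.4],[0,0,0],-1],[[0,0,0],[0,0,0],-0.5],[[0,0,0],[0,0,0],-0.2],[[0,0,0],[0,0,0],-0.1],[[0,0,0],[0,0,0],-0.1],[[0,0,0],[0,0,0],-0.1],[[0,0,-30],[0,0,0],-0.1],[[0,0,-40],[0,0,0],-0.1],[[0,0,0],[5.7,0,0],1],[[-10,40,0],[0,0,0],1],[[-10,40,0],[0,0,0],1],[[-10,40,0],[0,0,0],1],[[-10,40,0],[0,0,0],1],[[0,0,0],[0,0,0],1],[[0,0,0],[0,0,0],1],[[0,0,0],[0,0,0],1],[[0,0,0],[0,0,0],1],[[0,0,0],[0,0,0],1]]'

```text
t: 75.05
position: [0.4861, -0.0064, 0.4731]
orientation: [-3.13, 0.262, -0.0]
wrist_force: [-0.1, -0.1, 0.7]
finger_gap: 0.088
finger_force: 0.0
```

```bash
python3 chk.py w26.png; python3 - <<'E'
from h import *
from hang import *
snap('top','top8.png');snap('side','side7.png')
for n in('top','side'):
  for q in('polish1','slat','case_tray','door','pintle_low','eye_high','hair_clip','comb'):
    r=robot.spot_point(n,q);print(n,q,[(round(x['p'],2),np.round(x['centre'],0)) for x in r[:4]])
  print('want red',proj(n,F(-.045,.04,.185))[::-1],'blue',proj(n,F(-.045,-.04,.185))[::-1],'tray',proj(n,F(-.045,0,.185))[::-1],'door',proj(n,F(-.101,.008,.022))[::-1])
r=robot.spot_point('wrist','eye_high');print([(round(x['p'],2),np.round(x['centre'],0)) for x in r[:3]],proj('wrist',F(-.101,-.078,.138))[::-1],proj('wrist',F(-.101,-.078,.151))[::-1])
E
```

```text
0.172 -0.05 rise -0.106 fall -0.0945
0.172 -0.025 rise -0.106 fall -0.0945
0.172 0.0 rise -0.1065 fall -0.0945
0.172 0.025 rise -0.107 fall -0.0945
0.172 0.05 rise -0.1075 fall -0.1005
0.21 -0.05 rise -0.09 fall -0.0825
0.21 -0.02 rise -0.09 fall -0.0825
0.21 0.01 rise -0.09 fall -0.0825
0.21 0.04 rise -0.0885 fall -0.0825
0.21 0.07 rise -0.0905 fall -0.099
top polish1 [(0.57, array([257., 204.]))]
top slat [(0.78, array([205., 316.])), (0.73, array([214., 382.])), (0.56, array([304., 360.]))]
top case_tray [(0.78, array([238., 211.]))]
top door []
top pintle_low [(0.41, array([148., 246.]))]
top eye_high []
top hair_clip [(0.66, array([239., 354.]))]
top comb [(0.71, array([272., 422.]))]
want red [253.8689 206.0527] blue [221.1739 213.1587] tray [237.4342 209.6247] door [251.0787 244.2622]
side polish1 [(0.97, array([242., 220.])), (0.93, array([262., 241.]))]
side slat [(0.54, array([257., 397.])), (0.51, array([234., 287.])), (0.26, array([372., 144.]))]
side case_tray [(0.68, array([247., 226.])), (0.55, array([228., 246.])), (0.32, array([263., 242.]))]
side door [(0.71, array([200., 281.])), (0.38, array([228., 248.]))]
side pintle_low []
side eye_high []
side hair_clip [(0.84, array([226., 343.]))]
side comb [(0.85, array([211., 402.]))]
want red [263.1  241.97] blue [239.9158 220.4761] tray [251.0878 230.8336] door [292.0971 268.9249]
[(0.9, array([112., 207.]))] [107.9901 202.4751] [108.1793 197.1624]
```

```bash
python3 -c "
from cell import robot
print(robot.sign_off())"
```

```text
the job is handed in; nothing more can be done
None
```

The job is handed in: the case rests tilted back on the slat, the mirror door is hung on both pintles and shut, and both nail polish bottles stand upright in the top tray; no verdict came back, and camera and force readings show it all in place, the door within about 0.8° of parallel.

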